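# Stack the instrument boxes in the transport carrier

### The job

The three lidded instrument boxes on the sloping drain rack are to go to the steriliser: stack them in the steel carrier, largest at the bottom, then the middle one, then the smallest, each set down lid up and without dropping it, with its foot fully seated inside the raised bead beneath it. Then swing the carrier's hold-down bar over so that its pad rests on the top box. Never turn a box on its side, and leave the glassware, bottles and tape standing about where they are.

Things in the scene. Friction and masses are not known exactly. Their poses are not given: they have to be found in the camera images.
- blue_box_centre (a point): centre of the largest lidded instrument box: aluminium body, blue lid, 160 x 66 x 46 mm high without the lid bead. x along its length (up the slope at first), y across, z out of the lid. Foot below: 5 mm high, set back 3 mm all round; sides plain. Lid top: a bead 4 mm high round a recess 125 x 55 mm that takes the green box's foot. About 0.34 kg.
- green_box_centre (a point): centre of the middle lidded instrument box: aluminium body, green lid, 126 x 56 x 42 mm high without the lid bead. x along its length (up the slope at first), y across, z out of the lid. Foot below: 5 mm high, set back 3 mm all round; sides plain. Lid top: a bead 4 mm high round a recess 91 x 45 mm that takes the gold box's foot. About 0.25 kg.
- gold_box_centre (a point): centre of the smallest lidded instrument box: aluminium body, gold lid, 92 x 46 x 38 mm high without the lid bead. x along its length (up the slope at first), y across, z out of the lid. Foot below: 5 mm high, set back 3 mm all round; sides plain. Plain lid, no bead. About 0.17 kg.
- rack_lip (a point): middle of the low front edge of the fixed blue-grey drain rack (322 mm wide), on its surface, which rises 25 degrees to the rear for 172 mm; x points level to the rear. The boxes lie side by side on it, centre lines about 105 mm apart, length up the slope, lower ends against a lip 13 mm high; which box lies where changes. Ribs 4 mm high part the places.
- carrier_seat (a point): centre of the seat in the fixed steel carrier, on its floor, 14 mm above the table. x is the carrier's long axis, towards the end with the bar's upright. A bead 4 mm high bounds the seat, 159 x 65 mm inside, for the blue box's foot (2.5 mm play all round). Boxes stand lengthwise along x, either way round.
- bar_hinge (a point): hinge of the hold-down bar, at the top of the upright at the carrier's far end: 104 mm along x and 138 mm above the seat. Its axis is the carrier's y. The uprights are 40 mm wide over all.
- bar_grip (a point): middle of the red cross handle at the bar's free end (a cylinder 14 mm thick, 52 mm long across the bar, along the carrier's y), 172 mm from the hinge. The bar is a flat steel strap 20 mm wide and 5 mm thick; a rubber pad under it, 104 mm from the hinge, comes to rest on the middle of the top box.
- hold_down (a joint): hold-down bar angle in rad: 0 = level over the seat, pad on a full stack; 1.57 = upright; it starts leaning back a little, away from the robot, at 1.60 to 1.88 (stop at 1.95). 0.18 kg, stiff damped hinge: it stays where it is left within 0.3 rad of upright; brought forward below about 1.1 it sinks by its own weight in 1 to 2 s.
- beaker: clear beaker, 70 mm across, 86 mm high, origin under its base: leave it alone
- beaker_small: small clear beaker, 56 mm across, 66 mm high, origin under its base: leave it alone
- tape: roll of tape lying flat, 96 mm across, 25 mm high, origin under its base: leave it alone
- wash_bottle: clear bottle with red cap, 68 mm across, 164 mm high, origin under its base: leave it alone
- reagent_bottle: brown glass bottle with black cap, 60 mm across, 144 mm high, origin under its base: leave it alone
Not all that is in view belongs to the job. Leave any brown look-alike of the part that bears carrier_seat alone.

How it is judged:
By the outcome, as a careful person would: the job done as asked, in the order asked, and still so for the second after the job is handed in, with the robot touching nothing.
It also fails if it takes over 72 s, if anything falls off the work surface, if the arm or the gripper's body presses on something with over 40 N, if the wrist force passes 120 N, or if a joint passes its speed limit or range.

### The arm

A 6-joint arm with a two-finger parallel gripper is mounted at the origin on a cart in front of the work surface, level with it; the furniture and walls round the work are solid. World frame = base frame: x ahead of the robot, y to its left, z up, the work surface at z = 0. Lengths are in m, angles in degrees, forces in N, time in s.
With the tool pointing down it reaches from about 0.35 to 0.875 m from the base axis. Payload 4.2 kg.
Tool frame: the origin (TCP) lies between the finger pads; the fingertips stand 8 mm ahead of it and the grasp point (between the pads) lies 11 mm behind it; x points along the fingers, y is the direction in which the jaws open and shut, and the axes are right-handed (so a half turn about x gives the same grasp; the last joint's range is limited). The gripper opens to 87 mm and grips with 3 to 60 N. Pads are 19 mm wide; open, the fingers measure 117 mm over their backs; the gripper's body (75 mm by 190 mm) begins 51 mm behind the grasp point.
Start: joints at [-59.611, 22.042, 0.453, 0, -68.411, -14.817], TCP at [0.168, -0.602, 0.231] pointing down, gripper open.
Joint ranges: [-179.83, 179.83], [-69.29, 118.12], [-61.27, 80.66], [-181.25, 117.63], [-171.15, -9.14], [-177.46, 177.46]. Speed limits (degrees/s): [159.86, 159.86, 180, 180, 180, 180].

### API

Orientations are given as a 3x3 rotation matrix whose columns are the frame's x, y, z axes.
In Python, from station import r gives the robot as it stands. The module is installed in compiled form; this text tells all that it offers.
- The arm moves only by the tool move_arm, never from a script. Its argument "increments" is one flat list of numbers, 7 for each row, row after row: the turn, a rotation vector about the tool's x, y, z in degrees, then the shift along the tool's x, y, z in m, then the finger opening in m, from 0 to 0.087. A call has 1 to 12 rows; each row is the pose to reach, as a shift and turn from the pose commanded when the call began, along the tool's axes at that moment; what a row does not reach only later rows make up. A row lasts 1/12 s, in which the tool goes at most 41.7 mm and 7.16 degrees, less where a joint would pass 70% of its speed; a pose out of reach is approached as far as the arm can. A call with a gripper value outside its range is refused whole. The fingers move at their own pace and stop on an object; the grip force is fixed at half the most. Time passes only in rows, so rows that repeat a pose let the fingers close. It gives the time, the measured TCP pose, the force and the opening at its end, in the units of the state.
- r.sense(): the state, without advancing time (a new reading comes with each control period).
- r.capture(name): name is "scene" or "top" or "wrist"; returns the picture (384x512x3 uint8, red, green, blue); there is no depth.
- r.calibration(name): a dict with "fx", "fy", "cx", "cy" (pixels), "D" ([k1, k2, p1, p2, k3] as OpenCV has them; the pictures are not rectified), "rvec" (rotation vector, rad) and "tvec" (3), from world to camera coordinates, as OpenCV has them; the wrist camera has in their place "tool_from_camera" (4x4, takes a point from camera to tool coordinates, whose origin is the TCP and whose axes are the tool frame's). Camera axes: x right, y down, z forward; pixel columns grow to the right and rows downward; lengths in m; the calibration is good to about 2 mm. A picture is of the moment at which its call begins: read the wrist's pose just before it. calibration takes no time and is no camera call.
- r.finish_job(): hands the job in, once; it reports no verdict.
The state is a dict: "time_s": time; "joints": joint angles; "joint_velocities": joint speeds; "effort": joint torques, N m; "tcp_pos": TCP position; "ee_rot": TCP orientation; "wrist_force": force on the tool from outside, world axes, zero at the start; "moment": the same for the moment, N m; "gripper_width": opening from 0.0 (shut) to 1.0 (fully open).
Only numpy, scipy, OpenCV 4.12 (cv2) and the standard library are available. Lean on these libraries where they do the work, as an engineer would, in place of code of your own. Each camera call takes 0.05 s, during which the arm holds its last target.

## Working session

There is one attempt and no reset: what is moved stays moved. The work goes in short steps, Python scripts to look and compute and a tool call to move; the robot and the scene stay as the last step left them, time stands still between calls to the robot, and variables do not carry over. Pictures are saved under pics/ and viewed, and the job is handed in when it is done.

Besides the shell and the picture viewer there is one more tool, called after "Request:" as name(argument=value, ...) on one line, values as JSON. move_arm: Moves the arm, as the interface text tells. Its arguments: {"type":"object","properties":{"increments":{"type":"array","items":{"type":"number"}}},"required":["increments"]}

```bash
mkdir -p pics; ls; python3 - <<'E'
from station import r
import cv2, numpy as np
print(r.sense())
for n in ("scene","top","wrist"):
    c=r.calibration(n); print(n,{k:np.round(np.array(v),4).tolist() for k,v in c.items()})
for n in ("scene","top"):
    im=r.capture(n); cv2.imwrite(f"pics/{n}0.png",im[:,:,::-1])
E
```

```text
pics
{'time_s': 0.0, 'joints': array([-5.96091733e+01,  2.20908555e+01,  3.81693528e-01, -3.24832356e-02,
       -6.84106305e+01, -1.48175431e+01]), 'joint_velocities': array([ 0.00284868, -0.03202358,  0.05585077, -0.04696386, -0.02818711,
        0.07970495]), 'effort': array([-3.02578164e-04, -3.90664601e+01,  1.87400740e+01,  4.21965793e+00,
        1.08835791e-02, -2.11639099e-04]), 'tcp_pos': array([ 0.16768776, -0.60148609,  0.22946261]), 'ee_rot': array([[-6.02954352e-04, -2.68268544e-01,  9.63343981e-01],
       [ 2.07013206e-03,  9.63341757e-01,  2.68269220e-01],
       [-9.99997675e-01,  2.15600335e-03, -2.54997917e-05]]), 'wrist_force': array([-0.03300815, -0.14156115, -0.25913195]), 'moment': array([0.01387896, 0.00871752, 0.01682473]), 'gripper_width': 0.9999753703339999}
scene {'fx': 425.5226, 'fy': 425.5226, 'cx': 253.0868, 'cy': 189.5492, 'D': [-0.0268, 0.0, 0.0, 0.0, 0.0], 'rvec': [2.0169, -1.1789, 0.5669], 'tvec': [-0.4447, 0.2747, 1.3284]}
top {'fx': 442.8483, 'fy': 442.8483, 'cx': 257.7749, 'cy': 192.2456, 'D': [0.0068, 0.0, 0.0, 0.0, 0.0], 'rvec': [2.1763, -2.1809, 0.0779], 'tvec': [-0.2337, 0.4701, 1.7579]}
wrist {'fx': 272.7541, 'fy': 272.7541, 'cx': 255.7934, 'cy': 195.1107, 'D': [-0.062, 0.0, 0.0, 0.0, 0.0], 'tool_from_camera': [[0.0, -0.2509, 0.968, -0.1522], [1.0, -0.0012, -0.0004, 0.0003], [0.0013, 0.968, 0.2509, -0.0672], [0.0, 0.0, 0.0, 1.0]]}
```

View pics/scene0.png

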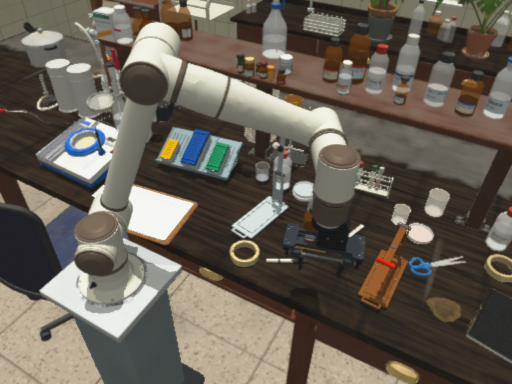

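View pics/top0.png

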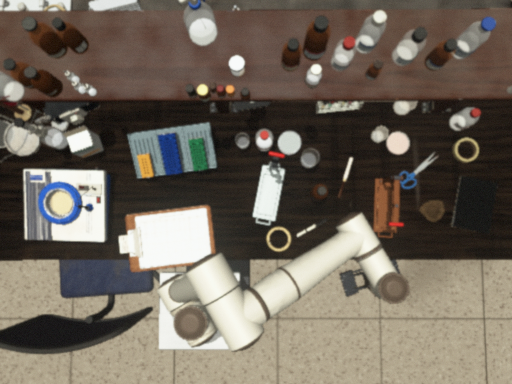

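```bash
cat > h.py <<'E'
import cv2, numpy as np
from station import r
def cam(n):
    c=r.calibration(n)
    K=np.array([[c['fx'],0,c['cx']],[0,c['fy'],c['cy']],[0,0,1.]])
    return c,K,np.array(c['D'],float)
def ext(n,pose=None):
    c,K,D=cam(n)
    if n!='wrist':
        R=cv2.Rodrigues(np.array(c['rvec'],float))[0]; return K,D,R,np.array(c['tvec'],float)
    T=np.eye(4);T[:3,:3]=pose[1];T[:3,3]=pose[0]
    W=np.linalg.inv(T@np.array(c['tool_from_camera']))
    return K,D,W[:3,:3],W[:3,3]
def ray(n,uv,pose=None):
    K,D,R,t=ext(n,pose)
    p=cv2.undistortPoints(np.array(uv,float).reshape(-1,1,2),K,D).reshape(-1,2)
    d=np.c_[p,np.ones(len(p))]@R
    return -R.T@t,d
def onz(n,uv,z,pose=None):
    o,d=ray(n,uv,pose); z=np.broadcast_to(z,len(d))
    return o+d*((z-o[2])/d[:,2])[:,None]
def proj(n,P,pose=None):
    K,D,R,t=ext(n,pose)
    return cv2.projectPoints(np.array(P,float).reshape(-1,1,3),cv2.Rodrigues(R)[0],t,K,D)[0].reshape(-1,2)
def crop(f,box,s,out):
    im=cv2.imread(f); a,b,c,d=box
    cv2.imwrite(out,cv2.resize(im[b:d,a:c],None,fx=s,fy=s,interpolation=cv2.INTER_CUBIC))
E
python3 - <<'E'
from h import *
crop('pics/top0.png',(120,110,340,240),3.6,'pics/top0c.png')
crop('pics/scene0.png',(150,115,310,245),4.6,'pics/scene0c.png')
print(onz('top',[[265,190],[173,150],[387,205]],0.0).round(3))
E
```

```text
[[ 0.48  -0.264  0.   ]
 [ 0.645  0.111  0.   ]
 [ 0.418 -0.755  0.   ]]
```

View pics/top0c.png

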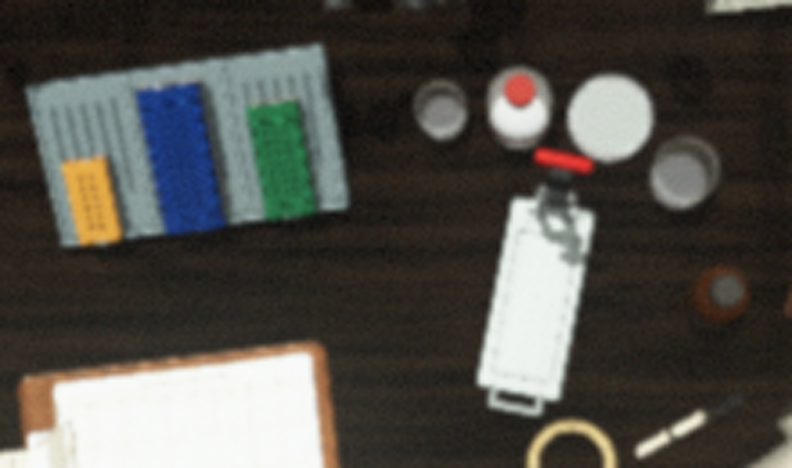

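View pics/scene0c.png

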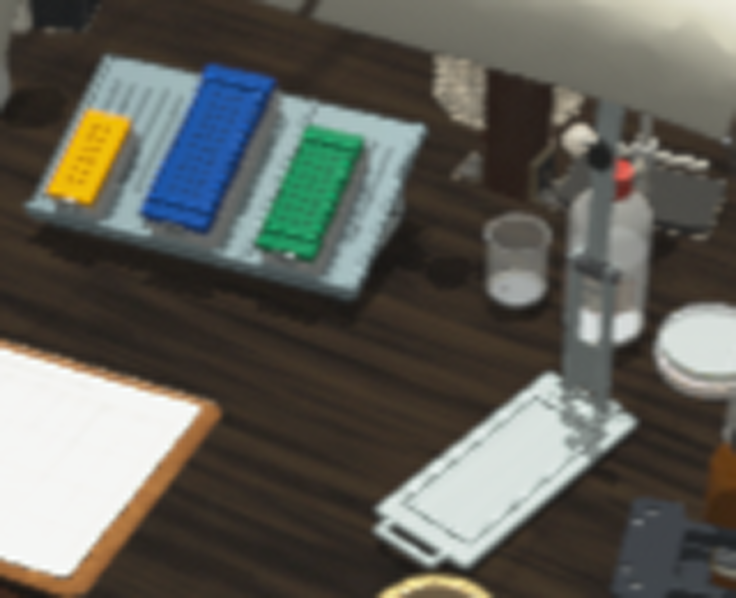

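```bash
python3 - <<'E'
from h import *
from scipy.optimize import least_squares
T=np.array([(62,245),(348,208),(28,88),(325,43)])/3.6+[120,110]
S=np.array([(28,210),(355,297),(105,57),(425,127)])/4.6+[150,115]
W,H=.322,.172
def P(p):
    x,y,z,a=p; c,s=np.cos(a),np.sin(a)
    X=np.array([c,s,0]);Y=np.array([-s,c,0]);o=np.array([x,y,z])
    up=.172*np.array([np.cos(np.radians(25))*X[0],np.cos(np.radians(25))*X[1],np.sin(np.radians(25))])
    return np.array([o+Y*W/2,o-Y*W/2,o+Y*W/2+up,o-Y*W/2+up])
f=lambda p: np.r_[(proj('top',P(p))-T).ravel(),(proj('scene',P(p))-S).ravel()]
s=least_squares(f,[.57,.1,.02,.1]); print(s.x, s.fun.round(1))
# carrier: free triangulation of a few points (top,scene)
def tri(a,b):
    (o1,d1),(o2,d2)=ray('top',[a]),ray('scene',[b])
    A=np.c_[d1[0],-d2[0]];k=np.linalg.lstsq(A,o2-o1,rcond=None)[0]
    p,q=o1+k[0]*d1[0],o2+k[1]*d2[0]; return ((p+q)/2).round(3),np.linalg.norm(p-q).round(4)
def t(x):return np.array(x)/3.6+[120,110]
def sc(x):return np.array(x)/4.6+[150,115]
print('near-left plate',tri(t((480,387)),sc((377,512))))
print('near-right plate',tri(t((562,400)),sc((460,567))))
print('far-left',tri(t((514,198)),sc((552,375))), 'far-right',tri(t((596,210)),sc((635,420))))
print('bottle etc', onz('top',[t((722,293)),t((685,175)),t((518,92)),t((440,112)),t((612,118)),t((572,455))],[.144,.0,.16,.0,0.0,.02]).round(3))
print('handle', onz('top',[t((537,155)),t((592,167))],.3))
E
```

```text
[0.55340691 0.0875042  0.02458971 0.1349086 ] [ 0.4 -1.1  0.5 -1.8 -0.1  0.7 -0.1  2.  -0.2 -0.1 -0.2 -0.6 -0.  -0.3
 -0.3  0.5]
near-left plate (array([ 0.369, -0.218,  0.013]), np.float64(0.0023))
near-right plate (array([ 0.352, -0.305,  0.014]), np.float64(0.0067))
far-left (array([ 0.582, -0.257,  0.008]), np.float64(0.0044)) far-right (array([ 0.566, -0.345,  0.011]), np.float64(0.004))
bottle etc [[ 0.462 -0.469  0.144]
 [ 0.608 -0.448  0.   ]
 [ 0.67  -0.259  0.16 ]
 [ 0.681 -0.171  0.   ]
 [ 0.673 -0.367  0.   ]
 [ 0.293 -0.318  0.02 ]]
handle [[ 0.58080303 -0.2753777   0.3       ]
 [ 0.56923921 -0.32710728  0.3       ]]
```

```bash
cat >> h.py <<'E'
from scipy.spatial.transform import Rotation as Ro
def Rt(yaw,pitch=0):
    """tool pointing down, tool z at yaw deg (world), pitch deg leans the pointing forward (into a slope rising to the rear)"""
    x=np.array([0,0,-1.]);z=np.array([1.,0,0]);y=np.cross(z,x)
    return Ro.from_euler('z',yaw,degrees=True).as_matrix()@Ro.from_euler('y',-pitch,degrees=True).as_matrix()@np.c_[x,y,z]
def inc(pos,R,verbose=1):
    s=r.sense();p,Q=s['tcp_pos'],s['ee_rot']
    w=Ro.from_matrix(Q.T@R).as_rotvec(degrees=True);d=Q.T@(np.array(pos)-p)
    print('turn',w.round(2),'shift',d.round(4),'| at',p.round(4),'t',round(s['time_s'],2),'F',s['wrist_force'].round(1),'w',round(s['gripper_width']*.087,4)); return w,d
def st():
    s=r.sense(); print('t',round(s['time_s'],2),'p',s['tcp_pos'].round(4),'F',s['wrist_force'].round(1),'w',round(s['gripper_width']*.087,4)); return s
def shot(n,f):
    s=r.sense(); im=r.capture(n); cv2.imwrite(f,im[:,:,::-1]); np.savez(f+'.npz',p=s['tcp_pos'],R=s['ee_rot']); return s
def pose(f):
    a=np.load(f+'.npz'); return a['p'],a['R']
E
python3 - <<'E'
from h import *
print(Rt(15.56).round(3)); print(Rt(0,25).round(3)); 
inc([.36,-.26,.30],Rt(-10.5))
E
```

```text
[[ 0.    -0.268  0.963]
 [ 0.     0.963  0.268]
 [-1.     0.     0.   ]]
[[ 0.423  0.     0.906]
 [ 0.     1.     0.   ]
 [-0.906  0.     0.423]]
turn [26.06 -0.03 -0.11] shift [-0.0699  0.2776  0.2769] | at [ 0.1677 -0.6015  0.2296] t 0.1 F [-0.1  0.3 -0.2] w 0.0871
```

Request:
move_arm(increments=[26,0,0,-0.07,0.278,0.277,0.087,26,0,0,-0.07,0.278,0.277,0.087,26,0,0,-0.07,0.278,0.277,0.087,26,0,0,-0.07,0.278,0.277,0.087,26,0,0,-0.07,0.278,0.277,0.087,26,0,0,-0.07,0.278,0.277,0.087,26,0,0,-0.07,0.278,0.277,0.087,26,0,0,-0.07,0.278,0.277,0.087,26,0,0,-0.07,0.278,0.277,0.087,26,0,0,-0.07,0.278,0.277,0.087,26,0,0,-0.07,0.278,0.277,0.087,26,0,0,-0.07,0.278,0.277,0.087])

```text
time_s: 1.1
tcp_pos: [0.3605, -0.2587, 0.3007]
ee_rot: [[0.0, 0.178, 0.984], [0.0, 0.984, -0.178], [-1.0, 0.0, 0.0]]
wrist_force: [0.2, 0.1, 0.9]
gripper_width: 1.0
```

```bash
python3 - <<'E'
from h import *
shot('wrist','pics/w1.png'); inc([.36,-.26,.30],Rt(-10.5))
crop('pics/w1.png',(0,0,512,384),1.56,'pics/w1c.png')
inc([.42,.06,.30],Rt(7.7,15))
E
```

```text
turn [ 0.16 -0.03 -0.01] shift [ 0.0003 -0.0005  0.0002] | at [ 0.3599 -0.2595  0.3003] t 1.15 F [-0.4 -0.6 -0.3] w 0.0871
turn [-17.94 -14.91   2.35] shift [3.000e-04 3.251e-01 1.700e-03] | at [ 0.3599 -0.2595  0.3003] t 1.15 F [-0.4 -0.6 -0.3] w 0.0871
```

View pics/w1c.png

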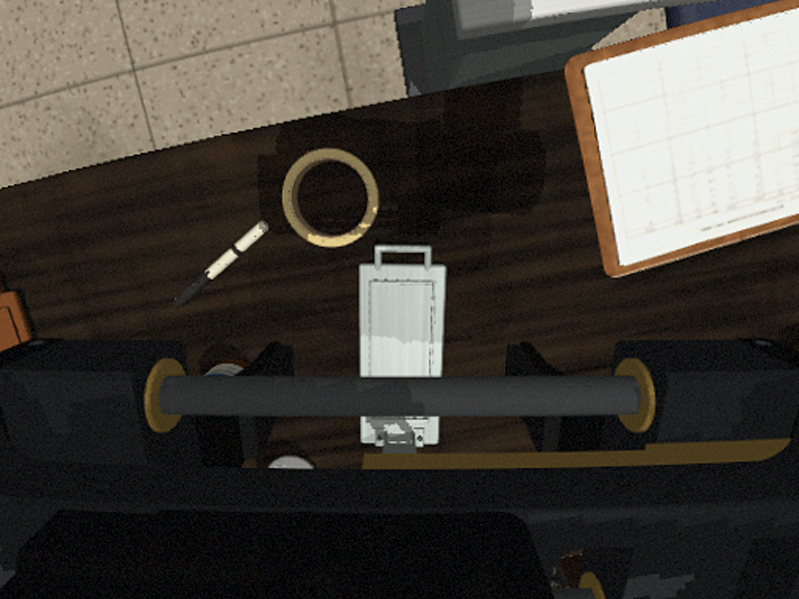

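```bash
python3 - <<'E'
from h import *
crop('pics/w1.png',(210,145,310,300),3.8,'pics/w1d.png')
E
```

```text
(no output)
```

View pics/w1d.png

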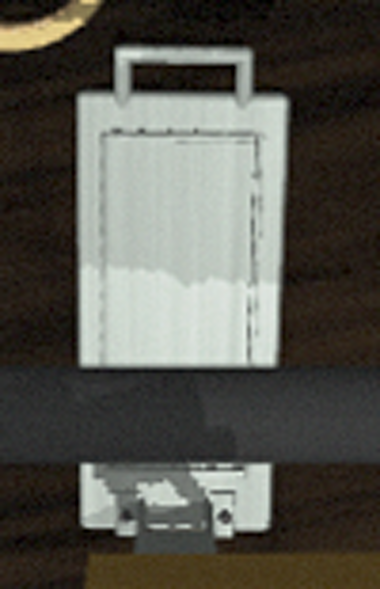

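```bash
python3 - <<'E'
from h import *
po=pose('pics/w1.png')
g=lambda L:np.array(L,float)/3.8+[210,145]
z=.016
L=onz('wrist',g([(103,140),(103.5,250),(104,360)]),z,po)
Rr=onz('wrist',g([(259,140),(254,250),(250,360)]),z,po)
N=onz('wrist',g([(110,133),(180,133.5),(250,135)]),z,po)
F=onz('wrist',g([(200,468),(240,468)]),z,po)
print(L.round(4),Rr.round(4),N.round(4),F.round(4),sep='\n')
def yaw(A):d=A[-1]-A[0];return np.degrees(np.arctan2(d[1],d[0]))
print(yaw(L),yaw(Rr),yaw(N)+90,yaw(F)+90)
a=np.radians(np.mean([yaw(L),yaw(Rr)]));
X=np.array([np.cos(a),np.sin(a)]);Y=np.array([-X[1],X[0]])
print('width',(L[:,:2]@Y).mean()-(Rr[:,:2]@Y).mean(),'len',(F[:,:2]@X).mean()-(N[:,:2]@X).mean())
c=X*((F[:,:2]@X).mean()+(N[:,:2]@X).mean())/2+Y*((L[:,:2]@Y).mean()+(Rr[:,:2]@Y).mean())/2
print('centre',c,np.degrees(a))
pl=onz('wrist',g([(78,95),(290,95),(80,528),(271,528),(83,368),(277,368)]),.014,po);print(pl.round(4)); 
print('plate centreline', (pl[0]+pl[1])/2,(pl[2]+pl[3])/2)
E
```

```text
[[ 0.3783 -0.2923  0.016 ]
 [ 0.4271 -0.3018  0.016 ]
 [ 0.4787 -0.3119  0.016 ]]
[[ 0.3903 -0.2262  0.016 ]
 [ 0.439  -0.2363  0.016 ]
 [ 0.4906 -0.2464  0.016 ]]
[[ 0.3759 -0.2887  0.016 ]
 [ 0.3815 -0.2592  0.016 ]
 [ 0.3875 -0.2297  0.016 ]]
[[ 0.5407 -0.2783  0.016 ]
 [ 0.5441 -0.2598  0.016 ]]
-11.060256279503449 -11.38627007922033 168.8697811738682 169.61041266702466
width -0.06672746836175977 len 0.15966428906135033
centre [ 0.4599923  -0.27428742] -11.22326317936189
[[ 0.3575 -0.2992  0.014 ]
 [ 0.3737 -0.2099  0.014 ]
 [ 0.5635 -0.3409  0.014 ]
 [ 0.58   -0.2504  0.014 ]
 [ 0.4817 -0.3224  0.014 ]
 [ 0.4977 -0.2348  0.014 ]]
plate centreline [ 0.3656362  -0.25454938  0.014     ] [ 0.57176317 -0.29563122  0.014     ]
```

```bash
python3 - <<'E'
from h import *
inc([.572,.091,.255],Rt(7.73,25))
E
```

```text
turn [-17.79 -24.82   3.93] shift [0.0453 0.3828 0.1457] | at [ 0.3599 -0.2595  0.3003] t 1.15 F [-0.4 -0.6 -0.3] w 0.0871
```

Request:
move_arm(increments=[-17.8,-24.8,3.9,0.045,0.383,0.146,0.087,-17.8,-24.8,3.9,0.045,0.383,0.146,0.087,-17.8,-24.8,3.9,0.045,0.383,0.146,0.087,-17.8,-24.8,3.9,0.045,0.383,0.146,0.087,-17.8,-24.8,3.9,0.045,0.383,0.146,0.087,-17.8,-24.8,3.9,0.045,0.383,0.146,0.087,-17.8,-24.8,3.9,0.045,0.383,0.146,0.087,-17.8,-24.8,3.9,0.045,0.383,0.146,0.087,-17.8,-24.8,3.9,0.045,0.383,0.146,0.087,-17.8,-24.8,3.9,0.045,0.383,0.146,0.087,-17.8,-24.8,3.9,0.045,0.383,0.146,0.087,-17.8,-24.8,3.9,0.045,0.383,0.146,0.087])

```text
time_s: 2.15
tcp_pos: [0.5733, 0.0901, 0.2534]
ee_rot: [[0.416, -0.133, 0.9], [0.053, 0.991, 0.122], [-0.908, -0.003, 0.419]]
wrist_force: [-0.4, -0.7, -0.3]
gripper_width: 0.998
```

```bash
python3 - <<'E'
from h import *
inc([.572,.091,.255],Rt(7.73,25)); shot('wrist','pics/w2.png'); 
crop('pics/w2.png',(0,0,512,384),1.56,'pics/w2c.png')
E
```

```text
turn [-0.02 -0.22  0.17] shift [-0.0019  0.001  -0.0004] | at [0.5733 0.0901 0.2534] t 2.15 F [-0.4 -0.7 -0.3] w 0.0868
```

View pics/w2c.png

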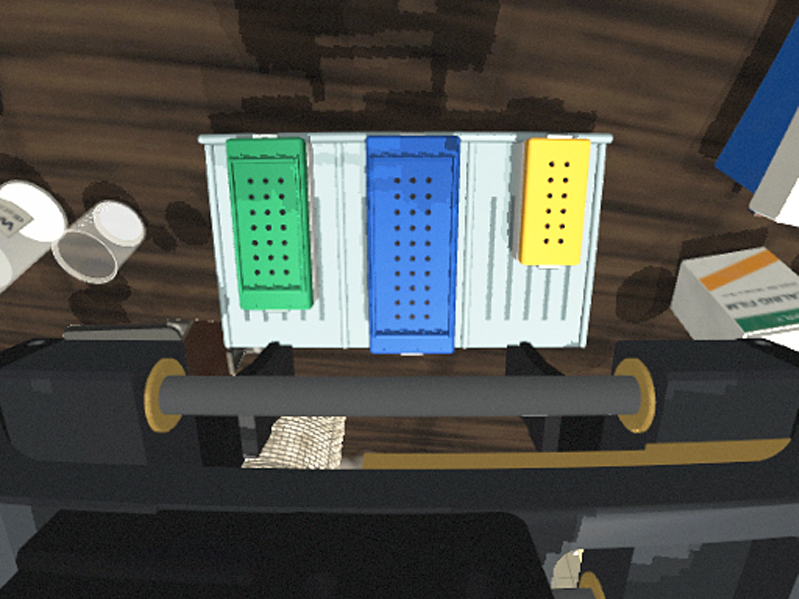

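```bash
cat > boxes.py <<'E'
from h import *
from scipy.optimize import least_squares
f='pics/w2.png'; po=pose(f); im=cv2.imread(f); hsv=cv2.cvtColor(im,cv2.COLOR_BGR2HSV)
rng={'blue':((100,120,50),(130,255,255)),'green':((50,100,40),(90,255,255)),'gold':((20,120,80),(32,255,255))}
win={'blue':(230,80,300,235),'green':(140,80,205,205),'gold':(325,80,385,180)}
C={}
for n in rng:
    m=cv2.inRange(hsv,*rng[n]); a,b,c,d=win[n]; k=np.zeros_like(m);k[b:d,a:c]=m[b:d,a:c]
    k=cv2.morphologyEx(k,cv2.MORPH_CLOSE,np.ones((5,5)))
    ct=max(cv2.findContours(k,0,2)[0],key=cv2.contourArea)[:,0].astype(float)
    # line fits on the four sides
    rc=cv2.boxPoints(cv2.minAreaRect(ct.astype(np.float32))); rc=rc[np.argsort(rc[:,1])]
    tl,tr=sorted(rc[:2].tolist()); bl,br=sorted(rc[2:].tolist())
    q=np.array([tl,tr,br,bl]); L=[]
    for i in range(4):
        A,B=q[i],q[(i+1)%4]; u=(B-A)/np.linalg.norm(B-A); nn=np.array([-u[1],u[0]])
        t=(ct-A)@u; dd=abs((ct-A)@nn); s=ct[(dd<4)&(t>8)&(t<np.linalg.norm(B-A)-8)]
        L.append(cv2.fitLine(s.astype(np.float32),cv2.DIST_HUBER,0,.01,.01).ravel())
    def X(l,m):
        M=np.array([[l[0],-m[0]],[l[1],-m[1]]]);k=np.linalg.solve(M,[m[2]-l[2],m[3]-l[3]]);return [l[2]+k[0]*l[0],l[3]+k[0]*l[1]]
    # corners TL,TR,BR,BL ; image up = downslope, image right = +y(left)
    # contour pixel centres lie ~0.5px inside the true edge
    P=np.array([X(L[3],L[0]),X(L[0],L[1]),X(L[1],L[2]),X(L[2],L[3])])
    P+=0.5*np.sign(P-P.mean(0)); C[n]=P; print(n,P.round(1).tolist(),'px')
size={'blue':(.160,.066,.046),'green':(.126,.056,.042),'gold':(.092,.046,.038)}
E
python3 boxes.py; python3 - <<'E'
from h import *
crop('pics/w2.png',(120,75,400,240),2.85,'pics/w2d.png')
E
```

```text
Traceback (most recent call last):
  File "boxes.py", line 18, in <module>
    L.append(cv2.fitLine(s.astype(np.float32),cv2.DIST_HUBER,0,.01,.01).ravel())
             ~~~~~~~~~~~^^^^^^^^^^^^^^^^^^^^^^^^^^^^^^^^^^^^^^^^^^^^^^^
cv2.error: OpenCV(4.12.0) /io/opencv/modules/imgproc/src/linefit.cpp:50: error: (-215:Assertion failed) count > 0 in function 'fitLine2D_wods'
```

View pics/w2d.png

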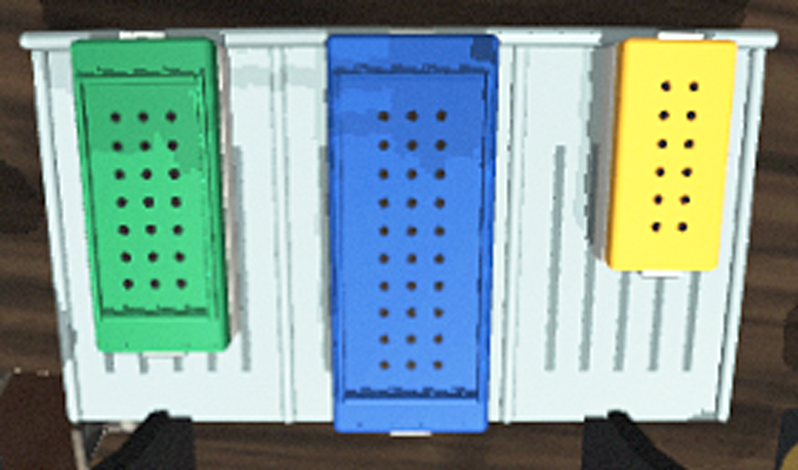

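```bash
sed -i 's/findContours(k,0,2)/findContours(k,0,1)/' boxes.py; cat >> boxes.py <<'E'
g=lambda L:np.array(L,float)/2.85+[120,75]
rackpx=g([(728,420),(68,420)])   # upper corners, left(+y), right
th=np.radians(25)
Ttop=np.array([(62,245),(348,208),(28,88),(325,43)])/3.6+[120,110]
Ssc=np.array([(28,210),(355,297),(105,57),(425,127)])/4.6+[150,115]
def frame(p):
    x,y,z,a=p[:4];c,s=np.cos(a),np.sin(a)
    Y=np.array([-s,c,0]);U=np.array([c*np.cos(th),s*np.cos(th),np.sin(th)]);N=np.cross(U,Y);
    return np.array([x,y,z]),U,Y,N
def lid(p,n,b):
    o,U,Y,N=frame(p); l,w,h=size[n]; s,y,a=b
    u=U*np.cos(a)+Y*np.sin(a); v=-U*np.sin(a)+Y*np.cos(a)
    c=o+U*s+Y*y+N*h
    return np.array([c-u*l/2-v*w/2,c-u*l/2+v*w/2,c+u*l/2+v*w/2,c+u*l/2-v*w/2])
names=['blue','green','gold']
def res(p):
    o,U,Y,N=frame(p); R=[]
    cor=np.array([o+Y*.161,o-Y*.161,o+Y*.161+U*.172,o-Y*.161+U*.172])
    R.append((proj('top',cor)-Ttop).ravel()*.4); R.append((proj('scene',cor)-Ssc).ravel()*.4)
    R.append((proj('wrist',cor[2:],po)-rackpx).ravel()*.5)
    for i,n in enumerate(names): R.append((proj('wrist',lid(p,n,p[4+3*i:7+3*i]),po)-C[n]).ravel())
    return np.concatenate(R)
s=least_squares(res,[.553,.0875,.0246,.135, .08,0,0, .063,-.105,0, .046,.105,0],loss='soft_l1')
p=s.x; print('rack',p[:3].round(4),np.degrees(p[3]).round(2))
print('res',res(p).round(1).tolist())
for i,n in enumerate(names):
    b=p[4+3*i:7+3*i]; o,U,Y,N=frame(p); c=o+U*b[0]+Y*b[1]
    print(n,'s,y',b[:2].round(4),'yaw',np.degrees(b[2]).round(2),'foot centre',c.round(4))
np.save('fit.npy',p)
E
python3 boxes.py
```

```text
blue [[233.8000030517578, 86.5], [294.79998779296875, 86.5], [290.5, 226.39999389648438], [236.6999969482422, 226.39999389648438]] px
green [[144.10000610351562, 89.0999984741211], [195.0, 87.19999694824219], [200.10000610351562, 197.0], [153.60000610351562, 198.6999969482422]] px
gold [[337.1000061035156, 88.5], [378.20001220703125, 88.5], [370.79998779296875, 169.5], [332.79998779296875, 169.0]] px
rack [0.5597 0.0918 0.021 ] 7.9
res [-0.2, -1.0, -0.2, -1.3, -0.4, -0.2, -0.5, 0.2, 0.0, -0.1, -0.1, -0.4, 0.0, -0.2, -0.2, 0.0, -0.8, -0.5, 0.2, -0.3, -0.1, 0.1, 0.1, 0.1, 0.2, -0.1, -0.3, -0.0, 0.2, -0.7, -0.6, 0.1, -0.1, 1.3, 0.5, -0.3, 0.3, -0.6, -0.3, -0.1, 0.2, 0.2, -0.1, 0.6]
blue s,y [0.0811 0.0056] yaw -0.15 foot centre [0.6318 0.1074 0.0553]
green s,y [ 0.0637 -0.0989] yaw -0.0 foot centre [0.6305 0.0017 0.0479]
gold s,y [0.0472 0.1102] yaw 0.03 foot centre [0.587  0.2068 0.0409]
```

```bash
cat >> h.py <<'E'
FP=lambda:np.load('fit.npy')
def boxpose(n):
    p=FP();i=['blue','green','gold'].index(n);b=p[4+3*i:7+3*i];x,y,z,a=p[:4];th=np.radians(25)
    c,s=np.cos(a),np.sin(a);Y=np.array([-s,c,0]);U=np.array([c*np.cos(th),s*np.cos(th),np.sin(th)]);N=np.cross(U,Y)
    return np.array([x,y,z])+U*b[0]+Y*b[1],N,Rt(np.degrees(a),25)
E
python3 - <<'E'
from h import *
c,N,R=boxpose('blue'); inc(c+N*.09,R); inc(c+N*.019,R)
E
```

```text
turn [-0.26 -0.18  0.24] shift [ 0.1159  0.0103 -0.0284] | at [0.5727 0.0892 0.254 ] t 2.2 F [ 0.5 -0.1 -0.4] w 0.0866
turn [-0.26 -0.18  0.24] shift [ 0.1869  0.0106 -0.0282] | at [0.5727 0.0892 0.254 ] t 2.2 F [ 0.5 -0.1 -0.4] w 0.0866
```

Request:
move_arm(increments=[0,0,0,0.035,0.01,-0.028,0.087,0,0,0,0.075,0.01,-0.028,0.087,0,0,0,0.115,0.01,-0.028,0.087,0,0,0,0.135,0.01,-0.028,0.087,0,0,0,0.15,0.01,-0.028,0.087,0,0,0,0.165,0.01,-0.028,0.087,0,0,0,0.178,0.01,-0.028,0.087,0,0,0,0.187,0.01,-0.028,0.087,0,0,0,0.187,0.01,-0.028,0.087])

```text
time_s: 2.95
tcp_pos: [0.6329, 0.1037, 0.0898]
ee_rot: [[0.386, -0.134, 0.913], [0.061, 0.991, 0.12], [-0.92, 0.009, 0.391]]
wrist_force: [-0.2, 0.0, -0.0]
gripper_width: 1.005
```

```bash
python3 - <<'E'
from h import *
c,N,R=boxpose('blue'); inc(c+N*.019,R); shot('wrist','pics/w3.png'); shot('scene','pics/s3.png')
crop('pics/w3.png',(0,0,512,384),1.56,'pics/w3c.png')
E
```

```text
turn [-0.39 -1.99 -0.39] shift [ 0.0126  0.0036 -0.0147] | at [0.6329 0.1037 0.0898] t 2.95 F [-0.2  0.  -0. ] w 0.0874
```

View pics/w3c.png

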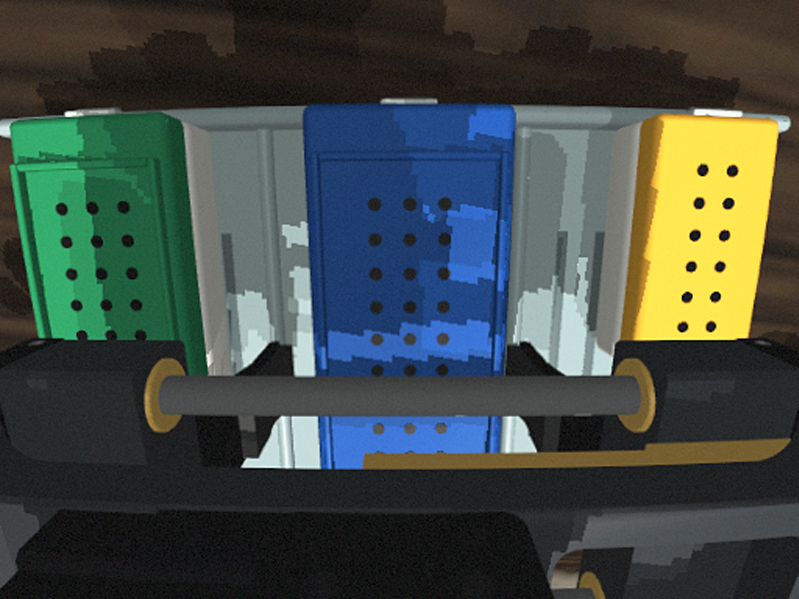

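```bash
python3 - <<'E'
from h import *
c,N,R=boxpose('blue'); inc(c+N*.019,R); s=r.sense(); print(s['joints'].round(1),s['joint_velocities'].round(2))
E
```

```text
turn [-0.32 -1.93 -0.42] shift [ 0.0137  0.0029 -0.0146] | at [0.6322 0.1043 0.0908] t 3.05 F [ 0.4 -0.3  0.4] w 0.0871
[  23.4   22.3  -38.    37.7   -9.2 -141.9] [ 0.56 -0.99 -0.38  0.23  0.08 -0.05]
```

```bash
cat >> h.py <<'E'
def pick(n,h,pitch,up=0):
    c,N,R=boxpose(n);R=Rt(np.degrees(FP()[3]),pitch); return c+N*h+.011*R[:,0]+N*up,R
E
python3 - <<'E'
from h import *
inc(*pick('blue',.030,17,.02)); inc(*pick('blue',.030,17))
E
```

```text
turn [-0.29  6.07 -0.45] shift [-0.0063  0.003  -0.0168] | at [0.6322 0.1043 0.0908] t 3.05 F [ 0.4 -0.3  0.4] w 0.0871
turn [-0.29  6.07 -0.45] shift [ 0.0137  0.0029 -0.0162] | at [0.6322 0.1043 0.0908] t 3.05 F [ 0.4 -0.3  0.4] w 0.0871
```

Request:
move_arm(increments=[-0.3,6,-0.4,-0.006,0.003,-0.017,0.087,-0.3,6,-0.4,-0.006,0.003,-0.017,0.087,-0.3,6,-0.4,-0.003,0.003,-0.017,0.087,-0.3,6,-0.4,0.003,0.003,-0.016,0.087,-0.3,6,-0.4,0.009,0.003,-0.016,0.087,-0.3,6,-0.4,0.013,0.003,-0.016,0.087,-0.3,6,-0.4,0.013,0.003,-0.016,0.087,-0.3,6,-0.4,0.013,0.003,-0.016,0.087])

```text
time_s: 3.72
tcp_pos: [0.6219, 0.1069, 0.0718]
ee_rot: [[0.289, -0.14, 0.947], [0.041, 0.99, 0.134], [-0.956, 0.0, 0.292]]
wrist_force: [-0.9, -0.4, 0.2]
gripper_width: 0.998
```

```bash
python3 - <<'E'
from h import *
inc(*pick('blue',.030,17)); s=r.sense(); print(s['joints'].round(1),s['joint_velocities'].round(2))
E
```

```text
turn [ 0.12 -0.   -0.04] shift [-0.     -0.0009  0.0004] | at [0.6219 0.1069 0.0718] t 3.72 F [-0.9 -0.4  0.2] w 0.0868
[  26.5   25.   -28.8   15.2  -20.7 -122. ] [ 0.14 -0.25  0.33 -0.54 -0.37  0.24]
```

Request:
move_arm(increments=[0,0,0,0,0,0,0.06,0,0,0,0,0,0,0.05,0,0,0,0,0,0,0.05,0,0,0,0,0,0,0.05,0,0,0,0,0,0,0.05,0,0,0,0,0,0,0.05])

```text
time_s: 4.22
tcp_pos: [0.6226, 0.1076, 0.0726]
ee_rot: [[0.291, -0.14, 0.946], [0.042, 0.99, 0.134], [-0.956, 0.001, 0.294]]
wrist_force: [2.0, -1.9, 0.3]
gripper_width: 0.754
```

```bash
python3 - <<'E'
from h import *
st(); R=r.sense()['ee_rot']; c,N,_=boxpose('blue')
p=r.sense()['tcp_pos']; print('N in tool',(R.T@N).round(3)); inc(p+N*.12,R)
inc([.460-0.03,-.2743,.25],Rt(-11.2,-8))
s=shot('wrist','pics/w4.png')
E
```

```text
t 4.22 p [0.6226 0.1076 0.0726] F [ 2.  -1.9  0.3] w 0.0656
N in tool [-0.99   0.002 -0.138]
turn [0. 0. 0.] shift [-0.1189  0.0002 -0.0165] | at [0.6226 0.1076 0.0726] t 4.22 F [ 2.  -1.9  0.3] w 0.0656
turn [19.34 24.84 -1.58] shift [-0.2416 -0.3511 -0.1812] | at [0.6226 0.1076 0.0726] t 4.22 F [ 2.  -1.9  0.3] w 0.0656
```

View pics/w4.png

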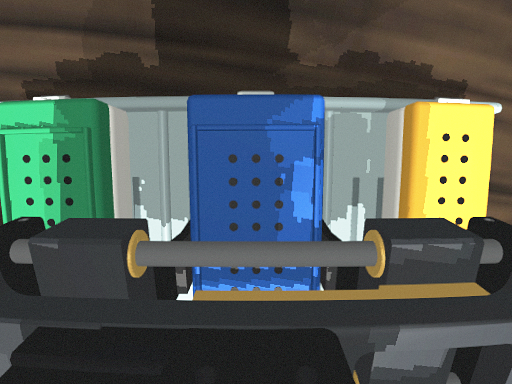

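Request:
move_arm(increments=[0,0,0,-0.005,0,-0.0007,0.05,0,0,0,-0.015,0,-0.002,0.05,0,0,0,-0.03,0,-0.004,0.05,0,0,0,-0.05,0,-0.007,0.05,0,0,0,-0.075,0,-0.0105,0.05,0,0,0,-0.1,0,-0.014,0.05,0,0,0,-0.12,0,-0.017,0.05,0,0,0,-0.12,0,-0.017,0.05])

```text
time_s: 4.93
tcp_pos: [0.5706, 0.1009, 0.186]
ee_rot: [[0.294, -0.141, 0.945], [0.045, 0.99, 0.133], [-0.955, 0.003, 0.298]]
wrist_force: [1.2, 0.3, -3.2]
gripper_width: 0.764
```

```bash
python3 - <<'E'
from h import *
st(); s=shot('wrist','pics/w5.png')
inc([.440,-.2700,.22],Rt(-11.2,-8))
inc([.500,-.08,.26],Rt(-2,5))
E
```

```text
t 4.93 p [0.5706 0.1009 0.186 ] F [ 1.2  0.3 -3.2] w 0.0664
turn [19.35 24.93 -1.7 ] shift [-0.089  -0.3487 -0.1623] | at [0.5706 0.1008 0.1838] t 4.98 F [ 0.8  0.4 -4.7] w 0.0655
turn [ 9.87 12.15 -2.09] shift [-0.1014 -0.1689 -0.0684] | at [0.5706 0.1008 0.1838] t 4.98 F [ 0.8  0.4 -4.7] w 0.0655
```

View pics/w5.png

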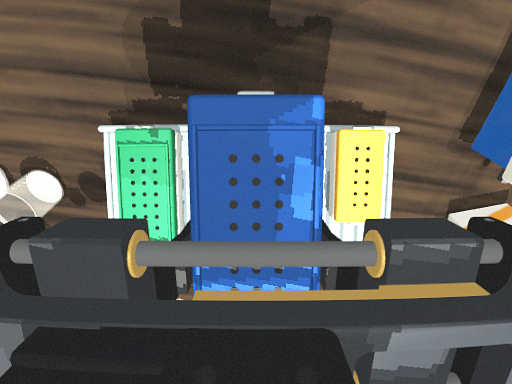

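```bash
cat >> h.py <<'E'
def grasp_save(n,p,R):
    c,N,Rb=boxpose(n); t=R.T@(c-p); print('box in tool',t.round(4)); t[1]=0; Rr=R.T@Rb
    v=Ro.from_matrix(Rr).as_rotvec(degrees=True); print('rel rot',v.round(2)); 
    np.savez(n+'_g.npz',t=t,R=Ro.from_rotvec([0,v[1],0],degrees=True).as_matrix())
SEAT=np.array([.460,-.2743,.014]);SY=-11.2
def place(n,z,back=0,side=0,seat=None):
    g=np.load(n+'_g.npz'); Rb=Rt(SY,0); R=Rb@g['R'].T
    B=(SEAT if seat is None else seat).copy(); B[2]=z; B=B-back*Rb[:,2]+side*Rb[:,1]
    return B-R@g['t'],R
E
python3 - <<'E'
from h import *
R=np.array([[0.291,-.14,.946],[.042,.99,.134],[-.956,.001,.294]])
u,_,v=np.linalg.svd(R)
grasp_save('blue',np.array([.6226,.1076,.0726]),u@v)
P=place('blue',.16,.03);print(P[0]);inc(*P)
E
```

```text
box in tool [ 0.0192 -0.0015  0.0036]
rel rot [ 0.14 -7.9  -0.11]
[ 0.42971243 -0.2683029   0.17952988]
turn [19.34 24.83 -1.72] shift [-0.0533 -0.3457 -0.1838] | at [0.5706 0.1008 0.1838] t 4.98 F [ 0.8  0.4 -4.7] w 0.0655
```

Request:
move_arm(increments=[1.2,1.5,-0.1,-0.01,-0.02,-0.011,0.05,3,3.7,-0.3,-0.015,-0.052,-0.028,0.05,5,6.2,-0.4,-0.02,-0.086,-0.046,0.05,7,8.7,-0.6,-0.025,-0.121,-0.064,0.05,8.7,11.2,-0.8,-0.03,-0.156,-0.083,0.05,10.6,13.7,-0.9,-0.035,-0.19,-0.101,0.05,12.6,16.1,-1.1,-0.04,-0.225,-0.119,0.05,14.5,18.6,-1.3,-0.045,-0.259,-0.138,0.05,16.4,21.1,-1.5,-0.05,-0.294,-0.156,0.05,18,23.1,-1.6,-0.053,-0.32,-0.171,0.05,19.3,24.8,-1.7,-0.053,-0.346,-0.184,0.05,19.3,24.8,-1.7,-0.053,-0.346,-0.184,0.05])

```text
time_s: 5.98
tcp_pos: [0.4285, -0.272, 0.1753]
ee_rot: [[-0.142, 0.199, 0.97], [0.027, 0.98, -0.198], [-0.99, -0.002, -0.145]]
wrist_force: [1.0, 0.6, -4.7]
gripper_width: 0.753
```

```bash
python3 - <<'E'
from h import *
inc(*place('blue',.16,.03));inc(*place('blue',.03)); print(r.sense()['joints'].round(1))
shot('scene','pics/s6.png');shot('wrist','pics/w6.png')
crop('pics/s6.png',(200,110,360,230),4.6,'pics/s6c.png')
E
```

```text
turn [-0.31 -0.41  0.05] shift [-0.0043  0.0039 -0.0002] | at [ 0.4285 -0.272   0.1753] t 5.98 F [ 1.   0.6 -4.7] w 0.0655
turn [-0.31 -0.41  0.05] shift [0.12   0.0042 0.0483] | at [ 0.4285 -0.272   0.1753] t 5.98 F [ 1.   0.6 -4.7] w 0.0655
[-13.8  17.5 -15.5   0.5 -65.3 -87.9]
```

View pics/s6c.png

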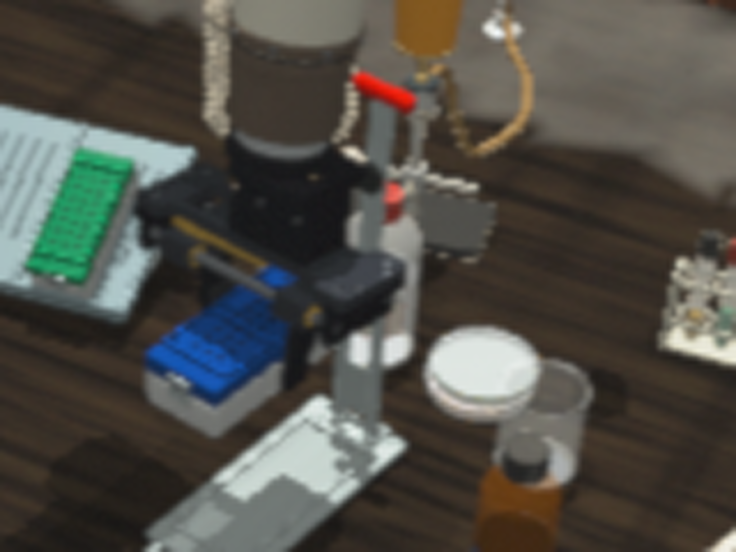

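View pics/w6.png

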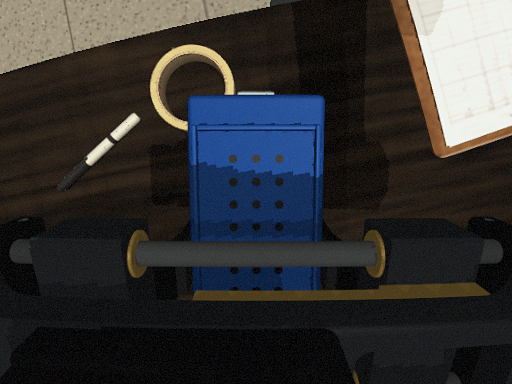

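Request:
move_arm(increments=[-0.3,-0.4,0,0.0,0.004,0.01,0.05,-0.3,-0.4,0,0.015,0.004,0.025,0.05,-0.3,-0.4,0,0.04,0.004,0.038,0.05,-0.3,-0.4,0,0.065,0.004,0.045,0.05,-0.3,-0.4,0,0.085,0.004,0.046,0.05,-0.3,-0.4,0,0.1,0.004,0.046,0.05,-0.3,-0.4,0,0.1,0.004,0.046,0.05,-0.3,-0.4,0,0.1,0.004,0.046,0.05,-0.3,-0.4,0,0.1,0.004,0.046,0.05])

```text
time_s: 6.83
tcp_pos: [0.464, -0.2709, 0.0741]
ee_rot: [[-0.127, 0.187, 0.974], [0.022, 0.982, -0.185], [-0.992, -0.002, -0.129]]
wrist_force: [0.9, -0.4, -3.5]
gripper_width: 0.752
```

```bash
python3 - <<'E'
from h import *
inc(*place('blue',.04));
shot('scene','pics/s7.png');shot('wrist','pics/w7.png');inc(*place('blue',.016))
crop('pics/s7.png',(200,130,320,245),5,'pics/s7c.png')
crop('pics/w7.png',(170,60,345,220),4,'pics/w7c.png')
E
```

```text
turn [0.43 0.51 0.15] shift [ 0.0149 -0.004  -0.0022] | at [ 0.464  -0.2709  0.0741] t 6.83 F [ 0.9 -0.4 -3.5] w 0.0654
turn [0.38 0.55 0.13] shift [ 0.0391 -0.0037  0.001 ] | at [ 0.4638 -0.2712  0.0745] t 6.93 F [-0.9 -0.6 -3.1] w 0.0656
```

View pics/s7c.png

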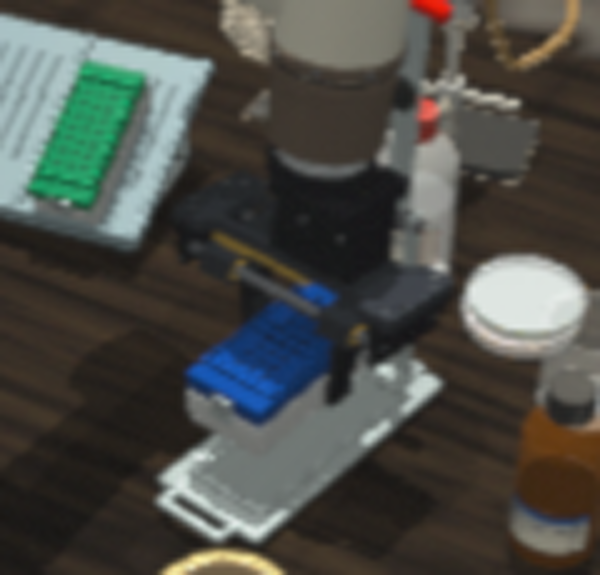

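View pics/w7c.png

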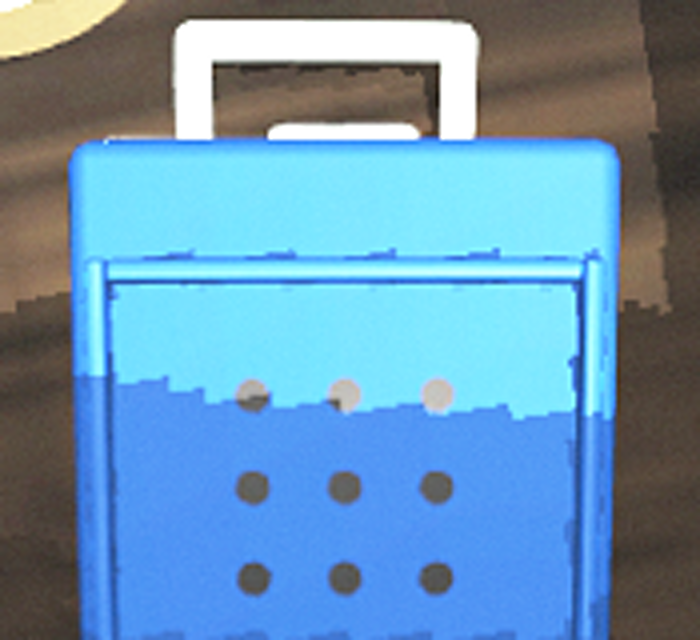

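Request:
move_arm(increments=[0.4,0.5,0.1,0.005,-0.002,0,0.05,0.4,0.5,0.1,0.015,-0.0037,0,0.05,0.4,0.5,0.1,0.025,-0.0037,-0.0005,0.05,0.4,0.5,0.1,0.025,-0.0037,-0.0005,0.05,0.4,0.5,0.1,0.025,-0.0037,-0.0005,0.05,0.4,0.5,0.1,0.025,-0.0037,-0.0005,0.05])

```text
time_s: 7.43
tcp_pos: [0.4578, -0.2744, 0.0481]
ee_rot: [[-0.138, 0.196, 0.971], [0.027, 0.981, -0.194], [-0.99, -0.001, -0.14]]
wrist_force: [0.1, 0.2, -3.8]
gripper_width: 0.755
```

```bash
python3 - <<'E'
from h import *
shot('wrist','pics/w8.png');inc(*place('blue',.03)); inc(*place('blue',.0145));
crop('pics/w8.png',(170,60,345,220),4,'pics/w8c.png')
E
```

```text
turn [-0.07 -0.13  0.02] shift [-0.0012  0.0005  0.0008] | at [ 0.4581 -0.2744  0.0484] t 7.48 F [-0.6  0.8 -4.4] w 0.0653
turn [-0.07 -0.13  0.02] shift [0.0141 0.0005 0.003 ] | at [ 0.4581 -0.2744  0.0484] t 7.48 F [-0.6  0.8 -4.4] w 0.0653
```

View pics/w8c.png

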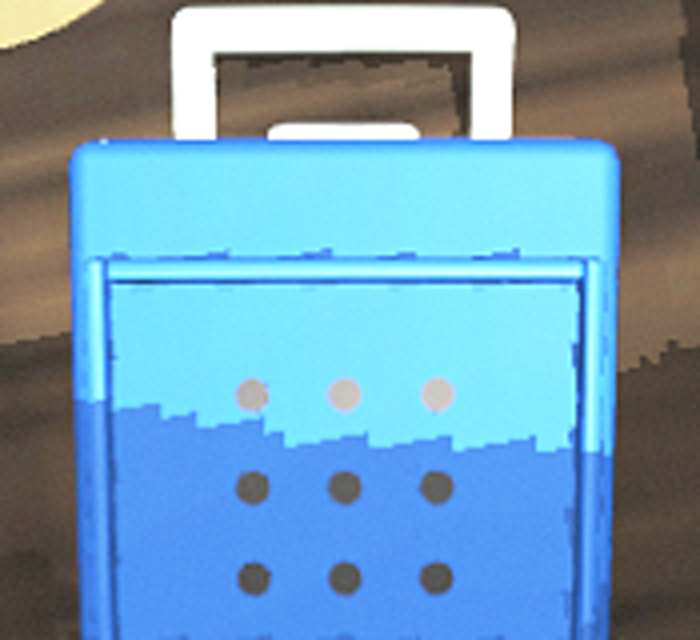

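Request:
move_arm(increments=[0,0,0,0.003,0.0005,0.001,0.05,0,0,0,0.006,0.0005,0.0015,0.05,0,0,0,0.009,0.0005,0.002,0.05,0,0,0,0.012,0.0005,0.0025,0.05,0,0,0,0.0145,0.0005,0.003,0.05,0,0,0,0.0145,0.0005,0.003,0.05,0,0,0,0.0145,0.0005,0.003,0.05])

```text
time_s: 8.07
tcp_pos: [0.4588, -0.2739, 0.0333]
ee_rot: [[-0.138, 0.196, 0.971], [0.027, 0.981, -0.194], [-0.99, -0.0, -0.141]]
wrist_force: [0.4, 0.2, -3.6]
gripper_width: 0.754
```

```bash
python3 - <<'E'
from h import *
inc(*place('blue',.014));
E
```

```text
turn [-0.08 -0.18  0.01] shift [-0.0003 -0.0001  0.0004] | at [ 0.4588 -0.2739  0.0333] t 8.07 F [ 0.4  0.2 -3.6] w 0.0656
```

Request:
move_arm(increments=[0,0,0,0.001,0,0.0003,0.05,0,0,0,0.002,0,0.0004,0.05,0,0,0,0.002,0,0.0004,0.05,0,0,0,0.002,0,0.0004,0.05])

```text
time_s: 8.4
tcp_pos: [0.459, -0.2739, 0.0315]
ee_rot: [[-0.137, 0.196, 0.971], [0.027, 0.981, -0.194], [-0.99, -0.0, -0.14]]
wrist_force: [0.1, 0.5, -4.0]
gripper_width: 0.757
```

```bash
python3 - <<'E'
from h import *
inc(*place('blue',.014)); shot('scene','pics/s9.png'); crop('pics/s9.png',(215,160,305,235),8,'pics/s9c.png')
E
```

```text
turn [-0.08 -0.15  0.01] shift [-0.002  -0.0002 -0.0001] | at [ 0.459  -0.2739  0.0315] t 8.4 F [ 0.1  0.5 -4. ] w 0.0658
```

View pics/s9c.png

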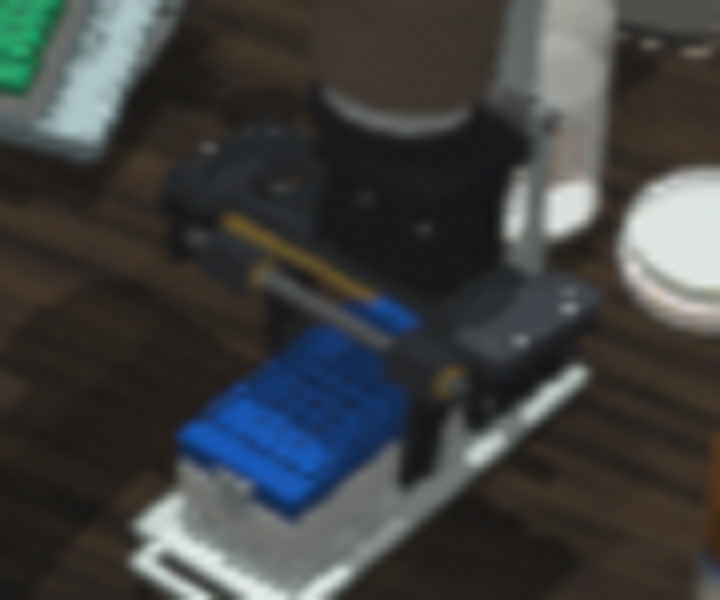

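Still carrying the full weight (about 4 N), so it is not yet in contact. I'll keep lowering gently.

Request:
move_arm(increments=[0,0,0,0.001,0,0.0002,0.05,0,0,0,0.002,0,0.0003,0.05,0,0,0,0.003,0,0.0004,0.05,0,0,0,0.003,0,0.0004,0.05])

```text
time_s: 8.78
tcp_pos: [0.459, -0.274, 0.0285]
ee_rot: [[-0.137, 0.195, 0.971], [0.027, 0.981, -0.194], [-0.99, -0.0, -0.14]]
wrist_force: [0.2, 0.1, -4.1]
gripper_width: 0.756
```

```bash
python3 - <<'E'
from h import *
c,K,D=cam('wrist'); T=np.array(c['tool_from_camera'])
for name,uv in (('near edge',[[170+70/4,60+148/4],[170+620/4,60+148/4]]),('recess near edge 55?',[[170+105/4,60+270/4],[170+585/4,60+270/4]])):
    p=cv2.undistortPoints(np.array(uv).reshape(-1,1,2),K,D).reshape(-1,2)
    w=.066 if 'near edge'==name else .055
    z=w/np.linalg.norm(p[1]-p[0]); P=np.c_[p,[1,1]]*z
    print(name,z,(P@T[:3,:3].T+T[:3,3]).round(4))
# predicted lid corners in tool
g=np.load('blue_g.npz'); 
for h in (.046,):
  for y in (.033,-.033):
    print((g['t']+g['R']@np.array([-h,y,-.080])).round(4))
E
```

```text
near edge 0.12931691273853277 [[-0.0154 -0.0319 -0.0804]
 [-0.0153  0.0341 -0.0803]]
recess near edge 55? 0.12414908783320124 [[-0.0244 -0.0264 -0.0661]
 [-0.0244  0.0286 -0.066 ]]
[-0.0153  0.033  -0.082 ]
[-0.0153 -0.033  -0.082 ]
```

Request:
move_arm(increments=[0,0,0,0.001,0,0.0001,0.05,0,0,0,0.0015,0,0.0002,0.05,0,0,0,0.0015,0,0.0002,0.05])

```text
time_s: 9.03
tcp_pos: [0.459, -0.274, 0.0283]
ee_rot: [[-0.137, 0.195, 0.971], [0.027, 0.981, -0.193], [-0.99, -0.001, -0.14]]
wrist_force: [-2.5, 1.5, 5.0]
gripper_width: 0.759
```

```bash
python3 - <<'E'
from h import *
st(); shot('scene','pics/s10.png'); shot('wrist','pics/w10.png'); s=r.sense()
g=np.load('blue_g.npz'); im=cv2.imread('pics/s10.png'); 
im=cv2.resize(im,None,fx=8,fy=8,interpolation=cv2.INTER_CUBIC)
def L(P,col):
    q=proj('scene',P)*8+3.5
    cv2.polylines(im,[np.round(q).astype(int).reshape(-1,1,2)],True,col,1)
for h,col in ((0,(0,0,255)),(.046,(0,255,255))):
    l,w=(.160,.066) if h else (.154,.060)
    P=[s['tcp_pos']+s['ee_rot']@(g['t']+g['R']@np.array([-h,y,x])) for x,y in ((-l/2,-w/2),(-l/2,w/2),(l/2,w/2),(l/2,-w/2))]
    L(P,col); print(np.array(P)[:,2].round(4))
Rb=Rt(SY)
L([SEAT+Rb@np.array([0,y,x]) for x,y in ((-.0795,-.0325),(-.0795,.0325),(.0795,.0325),(.0795,-.0325))],(0,255,0))
cv2.imwrite('pics/s10c.png',im[165*8:240*8,215*8:305*8])
crop('pics/w10.png',(170,60,345,220),4,'pics/w10c.png')
E
```

```text
t 9.03 p [ 0.459  -0.274   0.0283] F [-2.5  1.5  5. ] w 0.0661
[0.0089 0.0089 0.0085 0.0086]
[0.0549 0.0549 0.0545 0.0546]
```

View pics/s10c.png

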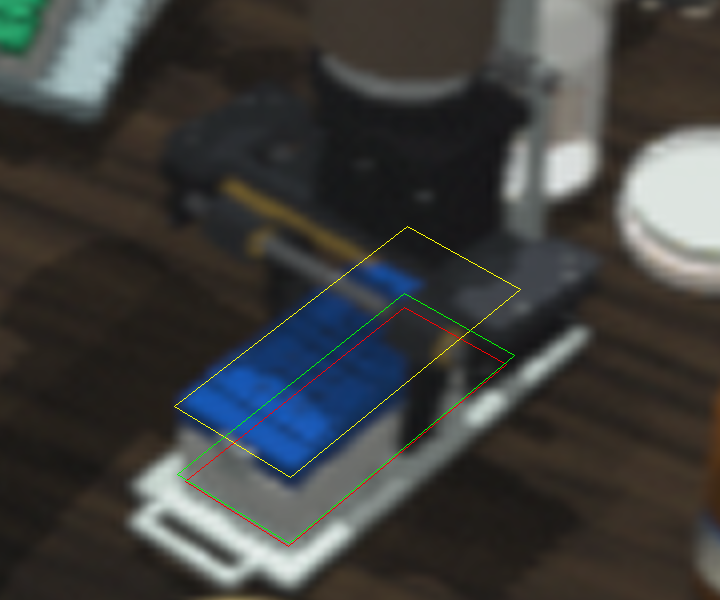

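View pics/w10c.png

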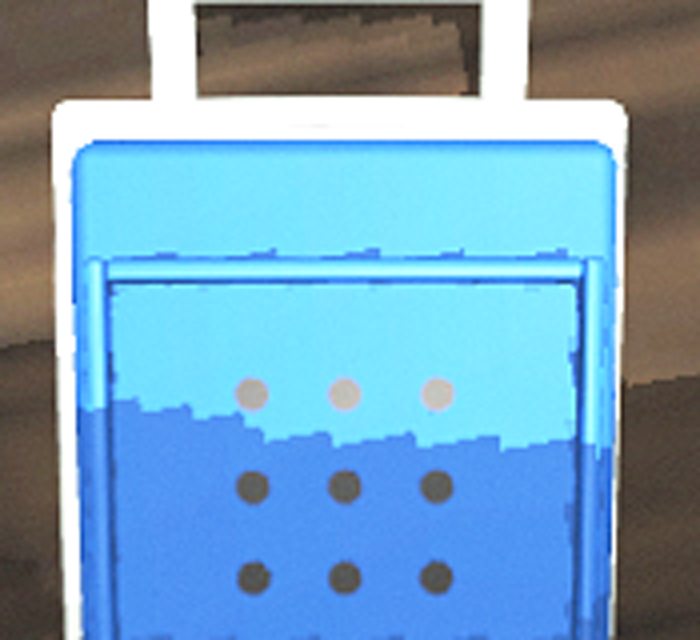

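Request:
move_arm(increments=[0,0,0,0,0,0,0.075,0,0,0,0,0,0,0.087,0,0,0,0,0,0,0.087,0,0,0,0,0,0,0.087,0,0,0,0,0,0,0.087,0,0,0,-0.01,0,-0.0014,0.087,0,0,0,-0.03,0,-0.0042,0.087,0,0,0,-0.06,0,-0.0085,0.087,0,0,0,-0.1,0,-0.014,0.087,0,0,0,-0.14,0,-0.02,0.087,0,0,0,-0.17,0,-0.024,0.087,0,0,0,-0.17,0,-0.024,0.087])

```text
time_s: 10.13
tcp_pos: [0.4625, -0.2756, 0.2069]
ee_rot: [[-0.123, 0.194, 0.973], [0.021, 0.981, -0.193], [-0.992, -0.004, -0.125]]
wrist_force: [0.5, 0.0, 1.1]
gripper_width: 1.0
```

```bash
python3 - <<'E'
from h import *
st(); shot('wrist','pics/w11.png'); shot('scene','pics/s11.png')
crop('pics/w11.png',(190,80,330,300),3.6,'pics/w11c.png')
crop('pics/s11.png',(215,130,315,235),5.7,'pics/s11c.png')
E
```

```text
t 10.13 p [ 0.4625 -0.2756  0.2069] F [0.5 0.  1.1] w 0.087
```

View pics/w11c.png

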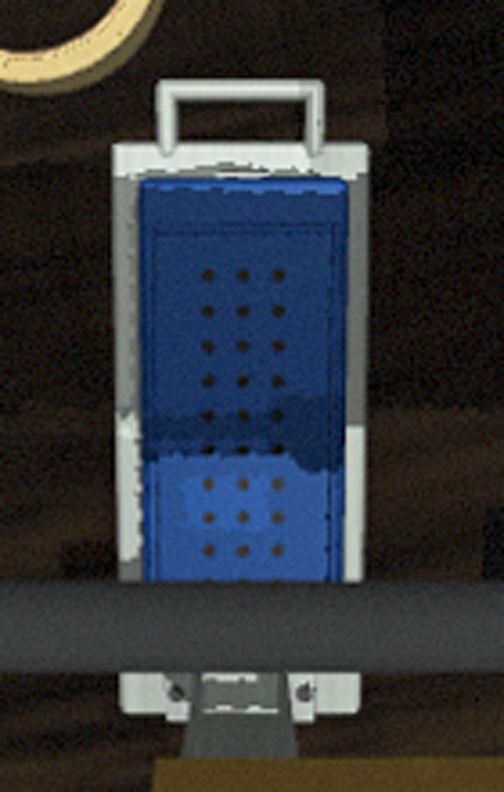

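View pics/s11c.png

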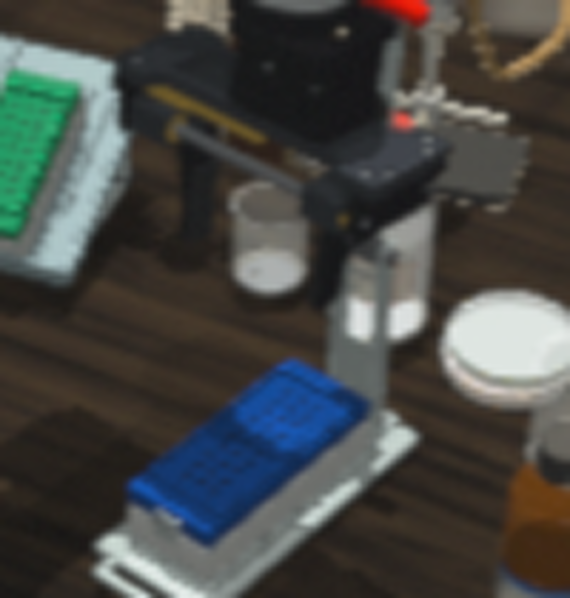

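```bash
python3 - <<'E'
from h import *
from scipy.optimize import least_squares
po=pose('pics/w11.png')
S=np.array([(130,490),(208,542),(368,405),(290,360)])/5.7+[215,130] # near-left? near-right.. 
Wp=np.array([(348,181),(140,181)])/3.6+[190,80]
Wh=np.array([(208,276),(243,276),(278,276),(208,550),(243,550),(278,550)])/3.6+[190,80]
Rb=Rt(SY)
# carrier x = Rb z-axis, carrier y = Rb y-axis
def lid(p,ins):
    x,y,z,yaw,pit=p; Q=Rb@Ro.from_euler('x',-yaw,degrees=True).as_matrix()@Ro.from_euler('y',-pit,degrees=True).as_matrix()
    l,w=.160-2*ins,.066-2*ins
    return np.array([np.array([SEAT[0],SEAT[1],0])+Q@np.array([-z,y+b*w/2*0,x])*0+Rb[:,2]*x+Rb[:,1]*y+[0,0,z]+Q@np.array([0,b*w/2,a*l/2]) for a,b in ((-1,1),(-1,-1),(1,-1),(1,1))])
for ins in (0,.001):
    f=lambda p:np.r_[(proj('scene',lid(p,ins))-S).ravel(),(proj('wrist',lid(p,ins)[:2],po)-Wp).ravel(),(p[4])/2,p[3]/1]
    s=least_squares(f,[0,0,.06,0,0]); print(ins,s.x.round(4),s.fun.round(1))
E
```

```text
0 [ 0.0017  0.0011  0.0503 -0.1994  0.3447] [-1.4 -0.  -0.6 -0.3  0.1  0.  -0.4  0.1 -0.2  0.3 -0.3  0.2  0.2 -0.2]
0.001 [ 0.0008  0.0008  0.0518 -0.3301  0.3669] [-1.1 -0.2 -0.8 -0.7 -0.3 -0.1 -0.4  0.2 -1.1  0.3  0.3  0.1  0.2 -0.3]
```

```bash
python3 - <<'E'
s=open('h.py').read()
s=s.replace("return np.array([x,y,z])+U*b[0]+Y*b[1],N,Rt","return np.array([x,y,z])+U*b[0]+Y*b[1]+N*.005,N,Rt")
open('h.py','w').write(s)
E
python3 - <<'E'
from h import *
inc(*pick('green',.030,17,.09)); inc(*pick('green',.030,17))
inc(*pick('green',.030,17,.06))
E
```

```text
turn [-19.27 -24.57   1.56] shift [0.0404 0.2875 0.073 ] | at [ 0.4596 -0.274   0.2007] t 10.23 F [-0.9  0.2  0. ] w 0.0866
turn [-19.27 -24.57   1.56] shift [0.1163 0.3    0.1197] | at [ 0.4596 -0.274   0.2007] t 10.23 F [-0.9  0.2  0. ] w 0.0866
turn [-19.27 -24.57   1.56] shift [0.0657 0.2917 0.0886] | at [ 0.4596 -0.274   0.2007] t 10.23 F [-0.9  0.2  0. ] w 0.0866
```

Request:
move_arm(increments=[-1.6,-2,0,0,0.04,0,0.087,-3.2,-4,0.2,0,0.08,0,0.087,-5,-6,0.4,0,0.12,0.005,0.087,-8,-10,0.6,0.005,0.16,0.02,0.087,-11,-14,0.9,0.015,0.2,0.035,0.087,-14,-18,1.1,0.025,0.24,0.055,0.087,-17,-22,1.4,0.035,0.27,0.068,0.087,-19.3,-24.6,1.6,0.04,0.2875,0.073,0.087,-19.3,-24.6,1.6,0.04,0.2875,0.073,0.087,-19.3,-24.6,1.6,0.04,0.2875,0.073,0.087,-19.3,-24.6,1.6,0.055,0.29,0.082,0.087,-19.3,-24.6,1.6,0.0657,0.2917,0.0886,0.087])

```text
time_s: 11.23
tcp_pos: [0.5933, -0.0039, 0.121]
ee_rot: [[0.286, -0.137, 0.948], [0.041, 0.991, 0.13], [-0.957, 0.002, 0.289]]
wrist_force: [0.2, -0.5, -0.5]
gripper_width: 1.001
```

```bash
python3 - <<'E'
from h import *
shot('wrist','pics/w12.png'); inc(*pick('green',.030,17)); 
E
```

```text
turn [-0.11 -0.45 -0.07] shift [0.0547 0.0007 0.0117] | at [ 0.5926 -0.0043  0.1183] t 11.28 F [ 0.7 -1.2 -1. ] w 0.087
```

View pics/w12.png

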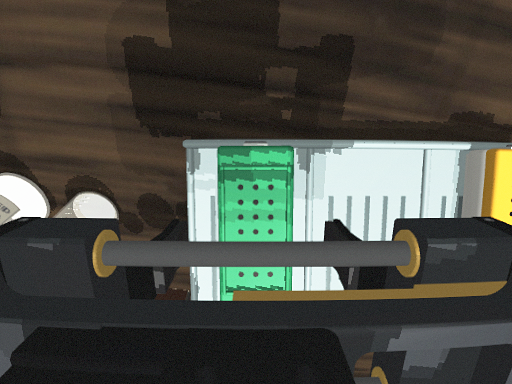

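Request:
move_arm(increments=[0,-0.4,0,0.01,0.0007,0.002,0.087,0,-0.4,0,0.022,0.0007,0.005,0.087,0,-0.4,0,0.034,0.0007,0.007,0.087,0,-0.4,0,0.045,0.0007,0.01,0.087,0,-0.4,0,0.0525,0.0007,0.0115,0.087,0,-0.4,0,0.0545,0.0007,0.0117,0.087,0,-0.4,0,0.0545,0.0007,0.0117,0.087,0,-0.4,0,0.0545,0.0007,0.0117,0.06,0,-0.4,0,0.0545,0.0007,0.0117,0.04,0,-0.4,0,0.0545,0.0007,0.0117,0.04,0,-0.4,0,0.0545,0.0007,0.0117,0.04,0,-0.4,0,0.0545,0.0007,0.0117,0.04])

```text
time_s: 12.28
tcp_pos: [0.6197, 0.0014, 0.0728]
ee_rot: [[0.293, -0.138, 0.946], [0.043, 0.99, 0.131], [-0.955, 0.002, 0.296]]
wrist_force: [0.0, 0.3, -0.1]
gripper_width: 0.704
```

```bash
python3 - <<'E'
from h import *
s=r.sense(); grasp_save('green',s['tcp_pos'],s['ee_rot']); c,N,_=boxpose('green')
print((s['ee_rot'].T@N).round(3)); inc(*pick('green',.030,17))
E
```

```text
box in tool [ 0.022  -0.0012  0.0022]
rel rot [ 0.   -7.75 -0.12]
[-0.991  0.002 -0.135]
turn [ 0.01  0.25 -0.12] shift [ 0.0033 -0.0012 -0.0019] | at [0.6197 0.0014 0.0728] t 12.28 F [ 0.   0.3 -0.1] w 0.0612
```

Request:
move_arm(increments=[0,0.2,0,0.003,-0.001,-0.002,0.058,0,0.2,0,0.003,-0.001,-0.002,0.04,0,0.2,0,0.003,-0.001,-0.002,0.04,0,0.2,0,0.003,-0.001,-0.002,0.04,0,0.2,0,0.003,-0.001,-0.002,0.04,0,0.2,0,0.003,-0.001,-0.002,0.04])

```text
time_s: 12.78
tcp_pos: [0.6184, -0.0, 0.0685]
ee_rot: [[0.288, -0.138, 0.948], [0.042, 0.99, 0.131], [-0.957, 0.002, 0.291]]
wrist_force: [-0.4, -0.7, -0.8]
gripper_width: 0.639
```

```bash
python3 - <<'E'
from h import *
s=st(); grasp_save('green',s['tcp_pos'],s['ee_rot']); c,N,_=boxpose('green')
print((s['ee_rot'].T@N).round(3))
E
```

```text
t 12.78 p [ 0.6184 -0.      0.0685] F [-0.4 -0.7 -0.8] w 0.0556
box in tool [0.0183 0.     0.0051]
rel rot [-0.02 -8.06 -0.1 ]
[-0.99   0.002 -0.14 ]
```

Request:
move_arm(increments=[0,0,0,-0.005,0,-0.0007,0.04,0,0,0,-0.015,0,-0.002,0.04,0,0,0,-0.03,0,-0.004,0.04,0,0,0,-0.05,0,-0.007,0.04,0,0,0,-0.075,0,-0.0105,0.04,0,0,0,-0.1,0,-0.014,0.04,0,0,0,-0.13,0,-0.018,0.04,0,0,0,-0.13,0,-0.018,0.04,0,0,0,-0.13,0,-0.018,0.04])

```text
time_s: 13.53
tcp_pos: [0.5639, -0.0075, 0.1902]
ee_rot: [[0.293, -0.138, 0.946], [0.044, 0.99, 0.131], [-0.955, 0.003, 0.296]]
wrist_force: [0.3, -0.0, -4.0]
gripper_width: 0.637
```

```bash
python3 - <<'E'
from h import *
s=st(); shot('wrist','pics/w13.png'); crop('pics/w13.png',(170,60,345,220),4,'pics/w13c.png')
inc(*place('green',.13,.05)); inc(*place('green',.085))
E
```

```text
t 13.53 p [ 0.5639 -0.0075  0.1902] F [ 0.3 -0.  -4. ] w 0.0554
turn [19.2  24.82 -1.66] shift [-0.018  -0.2328 -0.1917] | at [ 0.5633 -0.0076  0.1883] t 13.58 F [ 0.1  0.2 -3. ] w 0.056
turn [19.2  24.82 -1.66] shift [ 0.0388 -0.2493 -0.1597] | at [ 0.5633 -0.0076  0.1883] t 13.58 F [ 0.1  0.2 -3. ] w 0.056
```

View pics/w13c.png

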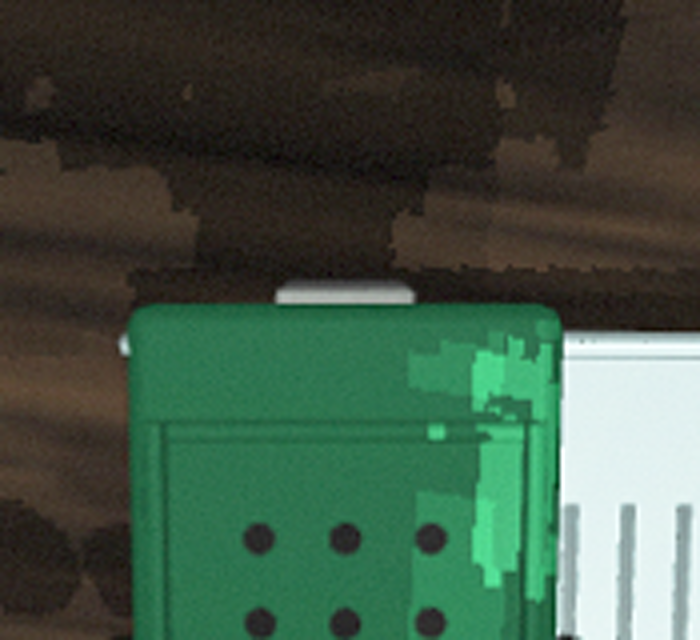

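Request:
move_arm(increments=[1.2,1.5,-0.1,-0.01,-0.014,-0.012,0.04,3,3.7,-0.3,-0.015,-0.035,-0.029,0.04,5,6.2,-0.4,-0.02,-0.058,-0.048,0.04,7,8.7,-0.6,-0.022,-0.081,-0.067,0.04,8.7,11.2,-0.8,-0.024,-0.105,-0.086,0.04,10.6,13.7,-0.9,-0.024,-0.128,-0.105,0.04,12.6,16.1,-1.1,-0.024,-0.151,-0.125,0.04,14.5,18.6,-1.3,-0.022,-0.175,-0.144,0.04,16.4,21.1,-1.5,-0.02,-0.198,-0.163,0.04,18,23.1,-1.6,-0.018,-0.219,-0.18,0.04,19.2,24.8,-1.7,-0.018,-0.233,-0.192,0.04,19.2,24.8,-1.7,-0.018,-0.233,-0.192,0.04])

```text
time_s: 14.58
tcp_pos: [0.4072, -0.2661, 0.1454]
ee_rot: [[-0.144, 0.198, 0.969], [0.028, 0.98, -0.196], [-0.989, -0.001, -0.147]]
wrist_force: [1.0, -0.8, -2.7]
gripper_width: 0.642
```

```bash
python3 - <<'E'
from h import *
g=np.load('green_g.npz'); c,K,D=cam('wrist'); T=np.linalg.inv(np.array(c['tool_from_camera']))
def pt(P): 
    P=np.array(P)@T[:3,:3].T+T[:3,3]; return cv2.projectPoints(P,np.zeros(3),np.zeros(3),K,D)[0].reshape(-1,2)
P=[g['t']+g['R']@np.array([-.042,y,-.063]) for y in (-.028,.028)]
print('pred lid near corners px',pt(P).round(1),'meas (202.5,136.3),(310.5,136.3)')
for dx,dz in ((.003,0),(0,.003)):
    print(dx,dz,pt([p+[dx,0,dz] for p in P]).round(1))
b=np.load('blue_g.npz');P=[b['t']+b['R']@np.array([-.046,y,-.080]) for y in (-.033,.033)]
print('blue pred',pt(P).round(1),'meas (187.5,96),(325,96)');print(pt([p+[-.0053,0,0] for p in P]).round(1))
inc(*place('green',.13,.05)); inc(*place('green',.08))
E
```

```text
pred lid near corners px [[197.6 133.2]
 [310.5 133. ]] meas (202.5,136.3),(310.5,136.3)
0.003 0 [[198.8 133. ]
 [309.3 132.9]]
0 0.003 [[197.9 139.3]
 [310.2 139.2]]
blue pred [[185.   93.4]
 [322.8  93.2]] meas (187.5,96),(325,96)
[[182.1  92.2]
 [325.6  91.9]]
turn [-0.24 -0.38  0.03] shift [-0.0035  0.0022  0.0004] | at [ 0.4072 -0.2661  0.1454] t 14.58 F [ 1.  -0.8 -2.7] w 0.0559
turn [-0.24 -0.38  0.03] shift [0.0386 0.0025 0.0572] | at [ 0.4072 -0.2661  0.1454] t 14.58 F [ 1.  -0.8 -2.7] w 0.0559
```

Request:
move_arm(increments=[-0.2,-0.4,0,-0.002,0.0025,0.012,0.04,-0.2,-0.4,0,0,0.0025,0.03,0.04,-0.2,-0.4,0,0.005,0.0025,0.045,0.04,-0.2,-0.4,0,0.015,0.0025,0.055,0.04,-0.2,-0.4,0,0.028,0.0025,0.057,0.04,-0.2,-0.4,0,0.0385,0.0025,0.057,0.04,-0.2,-0.4,0,0.0385,0.0025,0.057,0.04,-0.2,-0.4,0,0.0385,0.0025,0.057,0.04,-0.2,-0.4,0,0.0385,0.0025,0.057,0.04])

```text
time_s: 15.33
tcp_pos: [0.4605, -0.2717, 0.1027]
ee_rot: [[-0.13, 0.19, 0.973], [0.024, 0.982, -0.188], [-0.991, -0.001, -0.132]]
wrist_force: [0.9, 0.1, -2.5]
gripper_width: 0.642
```

```bash
python3 - <<'E'
from h import *
shot('wrist','pics/w14.png'); inc(*place('green',.08)); inc(*place('green',.066)); inc(*place('green',.060))
crop('pics/w14.png',(170,60,345,220),4,'pics/w14c.png')
E
```

```text
turn [0.25 0.52 0.11] shift [ 0.0046 -0.0025 -0.002 ] | at [ 0.4606 -0.2719  0.1031] t 15.38 F [ 0.1 -0.2 -2.6] w 0.0559
turn [0.25 0.52 0.11] shift [ 0.0184 -0.0025 -0.0001] | at [ 0.4606 -0.2719  0.1031] t 15.38 F [ 0.1 -0.2 -2.6] w 0.0559
turn [0.25 0.52 0.11] shift [ 0.0244 -0.0025  0.0006] | at [ 0.4606 -0.2719  0.1031] t 15.38 F [ 0.1 -0.2 -2.6] w 0.0559
```

View pics/w14c.png

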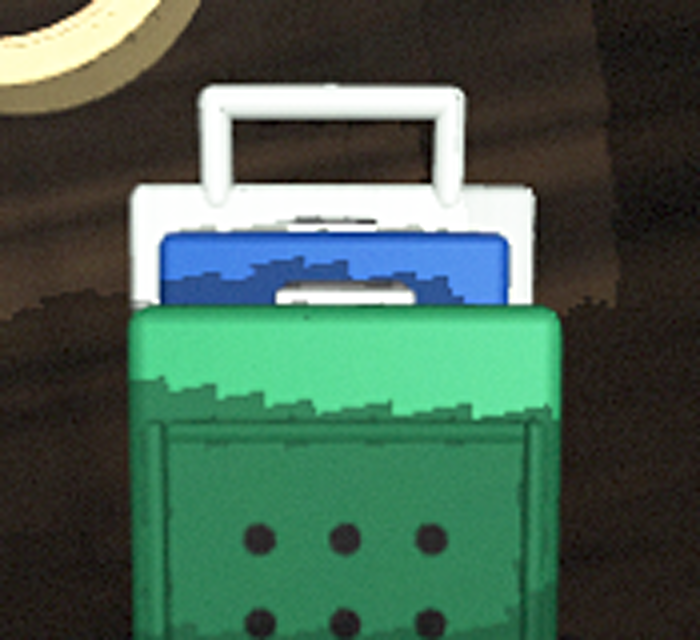

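Request:
move_arm(increments=[0.25,0.5,0.1,0.005,-0.0025,-0.001,0.04,0.25,0.5,0.1,0.011,-0.0025,-0.0005,0.04,0.25,0.5,0.1,0.016,-0.0025,-0.0003,0.04,0.25,0.5,0.1,0.016,-0.0025,-0.0003,0.04,0.25,0.5,0.1,0.016,-0.0025,-0.0003,0.04,0.25,0.5,0.1,0.016,-0.0025,-0.0003,0.04])

```text
time_s: 15.88
tcp_pos: [0.457, -0.2741, 0.0866]
ee_rot: [[-0.139, 0.195, 0.971], [0.027, 0.981, -0.193], [-0.99, -0.0, -0.141]]
wrist_force: [0.6, -0.6, -3.4]
gripper_width: 0.639
```

```bash
python3 - <<'E'
from h import *
shot('wrist','pics/w15.png'); inc(*place('green',.068)); inc(*place('green',.060))
crop('pics/w15.png',(170,60,345,220),4,'pics/w15c.png')
E
```

```text
turn [-0.05 -0.05 -0.  ] shift [-0.0001  0.0003  0.0004] | at [ 0.4571 -0.2741  0.0868] t 15.93 F [-0.3  0.  -2.5] w 0.0557
turn [-0.05 -0.05 -0.  ] shift [0.0079 0.0003 0.0015] | at [ 0.4571 -0.2741  0.0868] t 15.93 F [-0.3  0.  -2.5] w 0.0557
```

View pics/w15c.png

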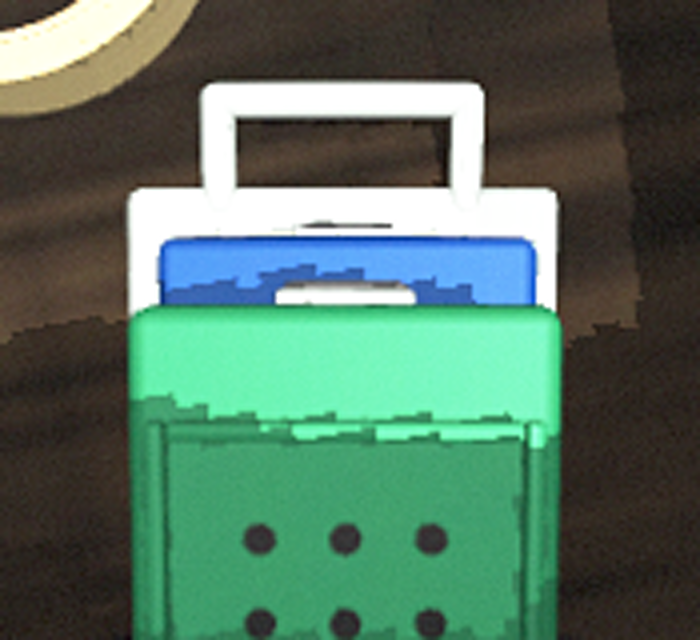

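```bash
python3 - <<'E'
from h import *
po=pose('pics/w15.png'); Rb=Rt(SY)
def q(x,y,z): return SEAT*[1,1,0]+Rb[:,2]*x+Rb[:,1]*y+[0,0,z]
print('blue lid near L/R pred',proj('wrist',[q(-.080,-.033,.060),q(-.080,.033,.060)],po).round(1),'meas',170+161/4,170+537/4,60+239/4)
print('x+1mm',proj('wrist',[q(-.079,-.033,.060)],po).round(1))
g=np.load('green_g.npz'); s=po
P=[po[0]+po[1]@(g['t']+g['R']@np.array([-.042,y,-.063])) for y in (-.028,.028)]
print('green pred',proj('wrist',P,po).round(1),'meas',170+129/4,170+562/4,60+308/4)
E
```

```text
blue lid near L/R pred [[205.9 116.9]
 [304.  116.7]] meas 210.25 304.25 119.75
x+1mm [[205.9 118.4]]
green pred [[197.6 133.2]
 [310.5 133.1]] meas 202.25 310.5 137.0
```

Request:
move_arm(increments=[0,0,0,0.002,0.0007,0.0006,0.04,0,0,0,0.004,0.0007,0.001,0.04,0,0,0,0.0055,0.0007,0.0012,0.04,0,0,0,0.007,0.0007,0.0014,0.04,0,0,0,0.008,0.0007,0.0015,0.04,0,0,0,0.008,0.0007,0.0015,0.04,0,0,0,0.008,0.0007,0.0015,0.04])

```text
time_s: 16.52
tcp_pos: [0.4574, -0.2733, 0.0786]
ee_rot: [[-0.139, 0.195, 0.971], [0.028, 0.981, -0.193], [-0.99, 0.0, -0.141]]
wrist_force: [-1.2, 0.9, -0.9]
gripper_width: 0.641
```

Request:
move_arm(increments=[0,0,0,0.001,0,0.0001,0.04,0,0,0,0.0012,0,0.0002,0.04,0,0,0,0.0012,0,0.0002,0.04])

```text
time_s: 16.77
tcp_pos: [0.4574, -0.2734, 0.0785]
ee_rot: [[-0.139, 0.195, 0.971], [0.027, 0.981, -0.193], [-0.99, -0.0, -0.141]]
wrist_force: [-2.0, 1.3, 5.3]
gripper_width: 0.643
```

```bash
python3 - <<'E'
from h import *
inc(*place('green',.060)); shot('wrist','pics/w16.png');crop('pics/w16.png',(170,60,345,220),4,'pics/w16c.png'); print(r.sense()['wrist_force'].round(1))
E
```

```text
turn [-0.03 -0.07  0.01] shift [-0.0003 -0.0004  0.0002] | at [ 0.4574 -0.2734  0.0785] t 16.77 F [-2.   1.3  5.3] w 0.0559
[-2.4  2.3  4.5]
```

View pics/w16c.png

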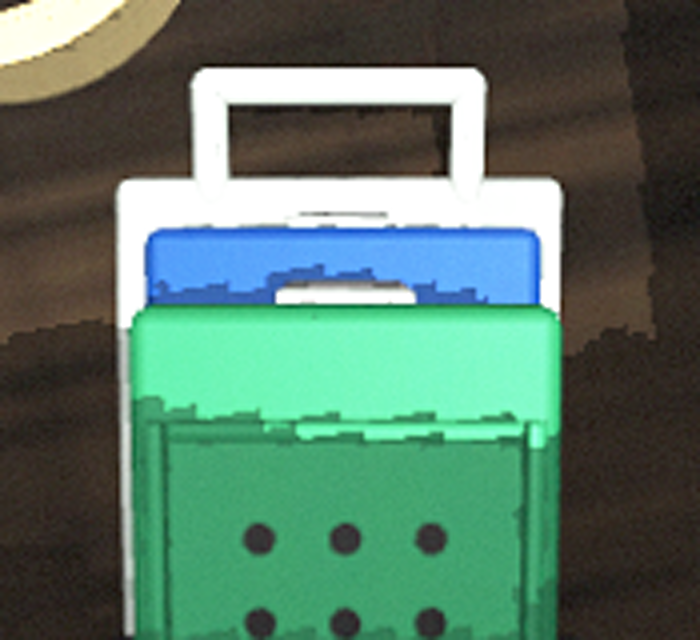

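Request:
move_arm(increments=[0,0,0,-0.0005,0,0,0.062,0,0,0,-0.0005,0,0,0.07,0,0,0,-0.0005,0,0,0.08,0,0,0,-0.0005,0,0,0.087,0,0,0,-0.0005,0,0,0.087,0,0,0,-0.01,0,-0.0014,0.087,0,0,0,-0.03,0,-0.0042,0.087,0,0,0,-0.06,0,-0.0085,0.087,0,0,0,-0.1,0,-0.014,0.087,0,0,0,-0.13,0,-0.019,0.087,0,0,0,-0.13,0,-0.019,0.087,0,0,0,-0.13,0,-0.019,0.087])

```text
time_s: 17.82
tcp_pos: [0.4581, -0.2736, 0.2114]
ee_rot: [[-0.133, 0.195, 0.972], [0.026, 0.981, -0.193], [-0.991, -0.0, -0.136]]
wrist_force: [0.1, 0.4, -0.3]
gripper_width: 1.0
```

```bash
python3 - <<'E'
from h import *
st(); shot('wrist','pics/w17.png'); crop('pics/w17.png',(190,80,330,300),3.6,'pics/w17c.png')
shot('scene','pics/s17.png'); crop('pics/s17.png',(215,130,315,235),5.7,'pics/s17c.png')
inc(*pick('gold',.029,17,.10));inc(*pick('gold',.029,17,.055))
E
```

```text
t 17.82 p [ 0.4581 -0.2736  0.2114] F [ 0.1  0.4 -0.3] w 0.087
turn [-19.26 -24.95   1.45] shift [ 0.0585  0.4785 -0.0079] | at [ 0.4564 -0.273   0.2083] t 17.92 F [ 0.8 -0.4 -0. ] w 0.0869
turn [-19.26 -24.95   1.45] shift [0.0963 0.4847 0.0157] | at [ 0.4564 -0.273   0.2083] t 17.92 F [ 0.8 -0.4 -0. ] w 0.0869
```

View pics/w17c.png

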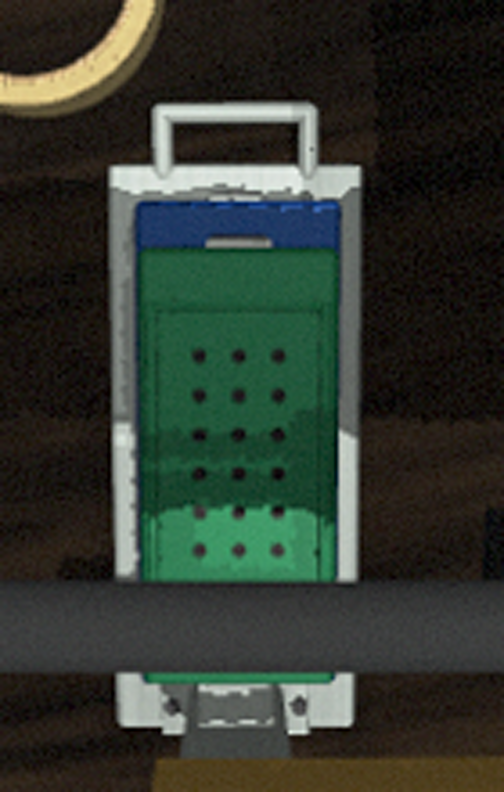

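View pics/s17c.png

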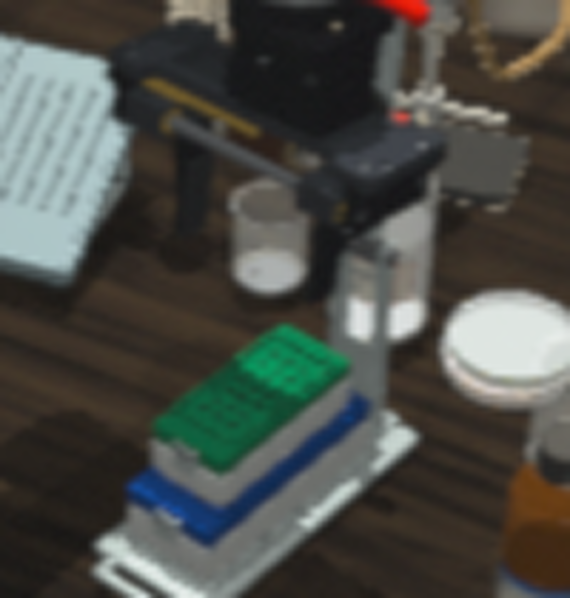

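Request:
move_arm(increments=[-1,-1,0,0,0.041,0,0.087,-2,-2,0.1,0,0.082,0,0.087,-4,-5,0.3,0,0.123,-0.002,0.087,-6,-8,0.5,0.005,0.164,-0.003,0.087,-8,-11,0.6,0.01,0.205,-0.004,0.087,-10,-14,0.8,0.016,0.246,-0.005,0.087,-12,-17,1,0.022,0.287,-0.006,0.087,-14,-19,1.1,0.028,0.328,-0.007,0.087,-16,-21,1.2,0.036,0.369,-0.008,0.087,-18,-23,1.4,0.044,0.41,-0.008,0.087,-19.3,-25,1.5,0.052,0.45,-0.008,0.087,-19.3,-25,1.5,0.0585,0.4785,-0.008,0.087])

```text
time_s: 18.92
tcp_pos: [0.5323, 0.2008, 0.1492]
ee_rot: [[0.288, -0.142, 0.947], [0.038, 0.99, 0.137], [-0.957, -0.003, 0.291]]
wrist_force: [-0.4, -0.4, 0.1]
gripper_width: 1.0
```

```bash
python3 - <<'E'
from h import *
shot('wrist','pics/w18.png'); inc(*pick('gold',.029,17,.055));inc(*pick('gold',.029,17)); print(r.sense()['joints'].round(1))
E
```

```text
turn [ 0.48 -0.02  0.01] shift [ 0.0413 -0.005   0.0064] | at [0.5342 0.2045 0.1487] t 18.97 F [1.6 3.2 0.2] w 0.087
turn [ 0.48 -0.02  0.01] shift [ 0.0957 -0.0051  0.014 ] | at [0.5342 0.2045 0.1487] t 18.97 F [1.6 3.2 0.2] w 0.087
[  41.3   14.2  -32.9   18.8  -29.9 -138.3]
```

View pics/w18.png

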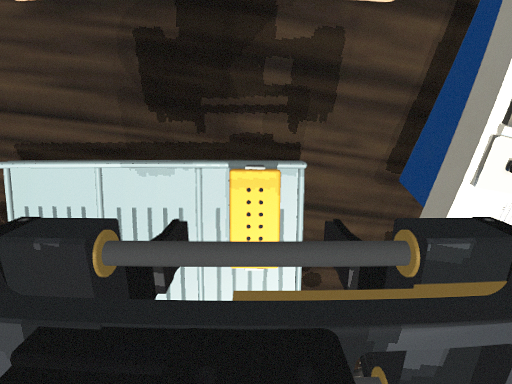

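Request:
move_arm(increments=[0,0,0,0.015,0,0.002,0.087,0,0,0,0.035,0,0.005,0.087,0,0,0,0.05,0,0.008,0.087,0,0,0,0.06,0,0.009,0.087,0,0,0,0.06,0,0.009,0.087,0,0,0,0.06,0,0.009,0.087])

```text
time_s: 19.47
tcp_pos: [0.5596, 0.2019, 0.0954]
ee_rot: [[0.288, -0.138, 0.948], [0.038, 0.99, 0.133], [-0.957, -0.002, 0.291]]
wrist_force: [0.2, -1.1, 0.8]
gripper_width: 1.0
```

```bash
python3 - <<'E'
from h import *
inc(*pick('gold',.029,17)); print(r.sense()['joints'].round(1))
E
```

```text
turn [ 0.07 -0.11  0.12] shift [0.0375 0.0012 0.0059] | at [0.5596 0.2019 0.0954] t 19.47 F [ 0.2 -1.1  0.8] w 0.087
[  38.6   20.3  -34.9   23.7  -21.9 -141.7]
```

Request:
move_arm(increments=[0,0,0,0.008,0.0012,0.001,0.075,0,0,0,0.018,0.0012,0.003,0.068,0,0,0,0.028,0.0012,0.0045,0.064,0,0,0,0.035,0.0012,0.0055,0.064,0,0,0,0.0375,0.0012,0.006,0.064,0,0,0,0.0375,0.0012,0.006,0.064,0,0,0,0.0375,0.0012,0.006,0.05,0,0,0,0.0375,0.0012,0.006,0.03,0,0,0,0.0375,0.0012,0.006,0.03,0,0,0,0.0375,0.0012,0.006,0.03,0,0,0,0.0375,0.0012,0.006,0.03,0,0,0,0.0375,0.0012,0.006,0.03])

```text
time_s: 20.47
tcp_pos: [0.577, 0.2064, 0.0637]
ee_rot: [[0.292, -0.138, 0.946], [0.041, 0.99, 0.132], [-0.956, 0.0, 0.295]]
wrist_force: [-2.1, -1.3, 1.9]
gripper_width: 0.522
```

```bash
python3 - <<'E'
from h import *
s=st(); grasp_save('gold',s['tcp_pos'],s['ee_rot']); c,N,_=boxpose('gold')
print((s['ee_rot'].T@N).round(3)); inc(*pick('gold',.029,17))
E
```

```text
t 20.47 p [0.577  0.2064 0.0637] F [-2.1 -1.3  1.9] w 0.0454
box in tool [ 0.0197 -0.001   0.0021]
rel rot [ 0.05 -7.86 -0.02]
[-0.991  0.    -0.137]
turn [ 0.05  0.14 -0.02] shift [ 0.002  -0.001  -0.0019] | at [0.577  0.2064 0.0637] t 20.47 F [-2.1 -1.3  1.9] w 0.0454
```

Request:
move_arm(increments=[0,0,0,-0.005,0,-0.0007,0.03,0,0,0,-0.015,0,-0.002,0.03,0,0,0,-0.03,0,-0.004,0.03,0,0,0,-0.05,0,-0.007,0.03,0,0,0,-0.075,0,-0.0105,0.03,0,0,0,-0.1,0,-0.014,0.03,0,0,0,-0.13,0,-0.018,0.03,0,0,0,-0.13,0,-0.018,0.03,0,0,0,-0.13,0,-0.018,0.03])

```text
time_s: 21.22
tcp_pos: [0.5216, 0.1991, 0.1835]
ee_rot: [[0.293, -0.139, 0.946], [0.043, 0.99, 0.132], [-0.955, 0.002, 0.296]]
wrist_force: [0.1, 0.3, -3.5]
gripper_width: 0.526
```

```bash
python3 - <<'E'
from h import *
shot('wrist','pics/w19.png'); st(); crop('pics/w19.png',(170,60,345,220),4,'pics/w19c.png')
inc(*place('gold',.18,.06)); inc(*place('gold',.125))
E
```

```text
t 21.27 p [0.5213 0.1984 0.1818] F [ 0.4 -0.  -2.6] w 0.0459
turn [19.23 24.68 -1.57] shift [-0.0707 -0.4403 -0.1688] | at [0.5213 0.1984 0.1818] t 21.27 F [ 0.4 -0.  -2.6] w 0.0459
turn [19.23 24.68 -1.57] shift [-0.0015 -0.46   -0.1308] | at [0.5213 0.1984 0.1818] t 21.27 F [ 0.4 -0.  -2.6] w 0.0459
```

View pics/w19c.png

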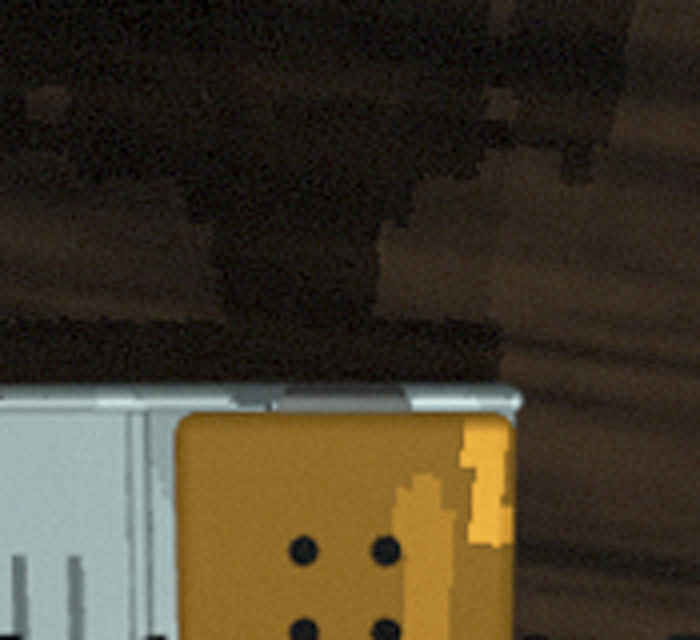

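Request:
move_arm(increments=[1,1.2,-0.1,-0.008,-0.022,-0.008,0.03,2.5,3.2,-0.2,-0.018,-0.057,-0.022,0.03,4.2,5.4,-0.3,-0.025,-0.095,-0.036,0.03,5.8,7.5,-0.5,-0.033,-0.133,-0.051,0.03,7.5,9.6,-0.6,-0.04,-0.172,-0.066,0.03,9.2,11.8,-0.8,-0.047,-0.21,-0.081,0.03,11,14,-0.9,-0.054,-0.249,-0.096,0.03,12.7,16.3,-1,-0.06,-0.287,-0.11,0.03,14.4,18.5,-1.2,-0.064,-0.326,-0.125,0.03,16.1,20.7,-1.3,-0.068,-0.365,-0.14,0.03,17.8,22.9,-1.5,-0.07,-0.403,-0.155,0.03,19.2,24.7,-1.6,-0.07,-0.44,-0.169,0.03])

```text
time_s: 22.27
tcp_pos: [0.4014, -0.2644, 0.1977]
ee_rot: [[-0.137, 0.196, 0.971], [0.027, 0.981, -0.194], [-0.99, -0.0, -0.14]]
wrist_force: [1.2, 0.6, -2.4]
gripper_width: 0.529
```

```bash
python3 - <<'E'
from h import *
inc(*place('gold',.18,.06)); inc(*place('gold',.125))
E
```

```text
turn [-0.1  -0.19  0.01] shift [-0.002   0.0017 -0.0003] | at [ 0.4014 -0.2644  0.1977] t 22.27 F [ 1.2  0.6 -2.4] w 0.046
turn [-0.1  -0.19  0.01] shift [0.044  0.0018 0.0668] | at [ 0.4014 -0.2644  0.1977] t 22.27 F [ 1.2  0.6 -2.4] w 0.046
```

Request:
move_arm(increments=[0,0,0,0,0,0.015,0.03,0,0,0,0,0,0.035,0.03,0,0,0,0.005,0,0.052,0.03,0,0,0,0.018,0,0.064,0.03,0,0,0,0.033,0,0.067,0.03,0,0,0,0.046,0,0.067,0.03,0,0,0,0.046,0,0.067,0.03,0,0,0,0.046,0,0.067,0.03,0,0,0,0.046,0,0.067,0.03])

```text
time_s: 23.02
tcp_pos: [0.4616, -0.2743, 0.1444]
ee_rot: [[-0.134, 0.194, 0.972], [0.025, 0.981, -0.192], [-0.991, -0.001, -0.137]]
wrist_force: [0.0, 0.5, -1.3]
gripper_width: 0.526
```

```bash
python3 - <<'E'
from h import *
shot('wrist','pics/w20.png'); inc(*place('gold',.125)); inc(*place('gold',.110)); inc(*place('gold',.102))
crop('pics/w20.png',(170,60,345,220),4,'pics/w20c.png')
E
```

```text
turn [0.03 0.08 0.08] shift [ 0.0004 -0.0004 -0.0012] | at [ 0.4619 -0.2743  0.145 ] t 23.07 F [-0.3 -0.2 -2.4] w 0.046
turn [0.03 0.08 0.08] shift [ 0.0152 -0.0003  0.0008] | at [ 0.4619 -0.2743  0.145 ] t 23.07 F [-0.3 -0.2 -2.4] w 0.046
turn [0.03 0.08 0.08] shift [ 0.0232 -0.0003  0.0019] | at [ 0.4619 -0.2743  0.145 ] t 23.07 F [-0.3 -0.2 -2.4] w 0.046
```

View pics/w20c.png

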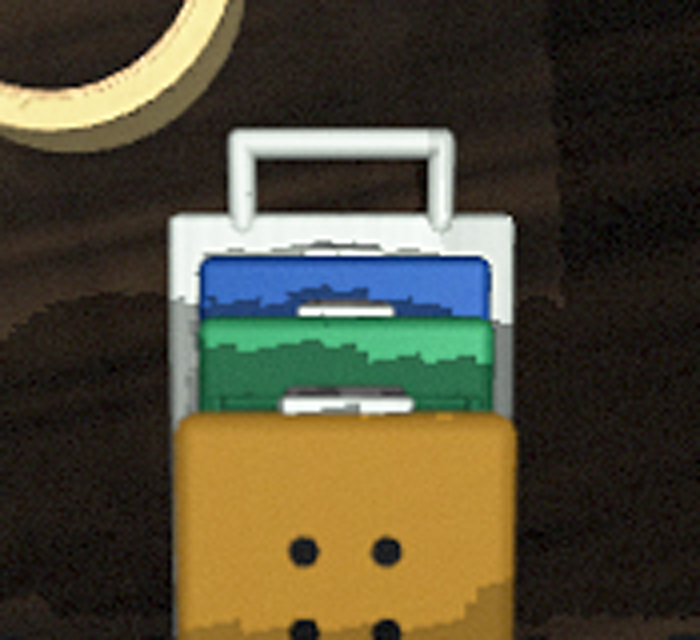

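```bash
python3 - <<'E'
from h import *
po=pose('pics/w20.png'); Rb=Rt(SY)
def q(x,y,z): return SEAT*[1,1,0]+Rb[:,2]*x+Rb[:,1]*y+[0,0,z]
def rep(n,P,L,R,row):
    a=proj('wrist',P,po); b=proj('wrist',[p+Rb[:,2]*.001 for p in P],po); c=proj('wrist',[p+Rb[:,1]*.001 for p in P],po)
    print(n,'dx mm',((60+row/4-a[:,1].mean())/(b-a)[:,1].mean()).round(2),'dy mm',((170+(L+R)/8-a[:,0].mean())/(c-a)[:,0].mean()).round(2),'w',(R-L)/4,(a[1]-a[0])[0].round(1))
rep('blue',[q(-.080,-.033,.060),q(-.080,.033,.060)],201,491,257)
rep('green',[q(-.063,-.028,.102),q(-.063,.028,.102)],201,493,319)
g=np.load('gold_g.npz')
rep('gold',[po[0]+po[1]@(g['t']+g['R']@np.array([-.038,y,-.046])) for y in (-.023,.023)],177,516,415)
E
```

```text
blue dx mm 1.66 dy mm 1.67 w 72.5 75.0
green dx mm 1.72 dy mm 1.81 w 73.0 76.5
gold dx mm 1.12 dy mm 1.29 w 84.75 88.9
```

Request:
move_arm(increments=[0,0,0,0.006,0,0,0.03,0,0,0,0.012,0,0.0008,0.03,0,0,0,0.016,0,0.0014,0.03,0,0,0,0.018,0,0.0016,0.03,0,0,0,0.02,0,0.0019,0.03,0,0,0,0.0215,0,0.0021,0.03,0,0,0,0.0225,0,0.0022,0.03,0,0,0,0.0225,0,0.0022,0.03,0,0,0,0.0225,0,0.0022,0.03])

```text
time_s: 23.82
tcp_pos: [0.4607, -0.2739, 0.1222]
ee_rot: [[-0.134, 0.194, 0.972], [0.025, 0.981, -0.192], [-0.991, -0.001, -0.136]]
wrist_force: [0.0, -0.0, -2.7]
gripper_width: 0.524
```

```bash
python3 - <<'E'
from h import *
inc(*place('gold',.102))
E
```

```text
turn [0.03 0.05 0.06] shift [ 0.0004 -0.0005  0.    ] | at [ 0.4607 -0.2739  0.1222] t 23.82 F [ 0.  -0.  -2.7] w 0.0456
```

Request:
move_arm(increments=[0,0,0,0.001,0,0.0001,0.03,0,0,0,0.0018,0,0.0003,0.03,0,0,0,0.0018,0,0.0003,0.03,0,0,0,0.0018,0,0.0003,0.03])

```text
time_s: 24.15
tcp_pos: [0.4609, -0.274, 0.1216]
ee_rot: [[-0.133, 0.193, 0.972], [0.025, 0.981, -0.192], [-0.991, -0.001, -0.135]]
wrist_force: [-0.5, 1.4, 5.2]
gripper_width: 0.522
```

Request:
move_arm(increments=[0,0,0,-0.0008,0,0,0.052,0,0,0,-0.0008,0,0,0.06,0,0,0,-0.0008,0,0,0.07,0,0,0,-0.0008,0,0,0.08,0,0,0,-0.0008,0,0,0.087,0,0,0,-0.0008,0,0,0.087,0,0,0,-0.012,0,-0.0014,0.087,0,0,0,-0.03,0,-0.0042,0.087,0,0,0,-0.06,0,-0.0085,0.087,0,0,0,-0.095,0,-0.02,0.087,0,0,0,-0.12,0,-0.035,0.087,0,0,0,-0.12,0,-0.035,0.087])

```text
time_s: 25.15
tcp_pos: [0.4442, -0.2714, 0.2503]
ee_rot: [[-0.123, 0.193, 0.973], [0.021, 0.981, -0.192], [-0.992, -0.004, -0.125]]
wrist_force: [0.0, -0.3, 0.7]
gripper_width: 0.996
```

```bash
python3 - <<'E'
from h import *
st(); shot('wrist','pics/w21.png'); crop('pics/w21.png',(190,80,330,300),3.6,'pics/w21c.png')
shot('scene','pics/s21.png'); crop('pics/s21.png',(215,100,335,235),5.6,'pics/s21c.png')
shot('top','pics/t21.png')
E
```

```text
t 25.15 p [ 0.4442 -0.2714  0.2503] F [ 0.  -0.3  0.7] w 0.0866
```

View pics/w21c.png

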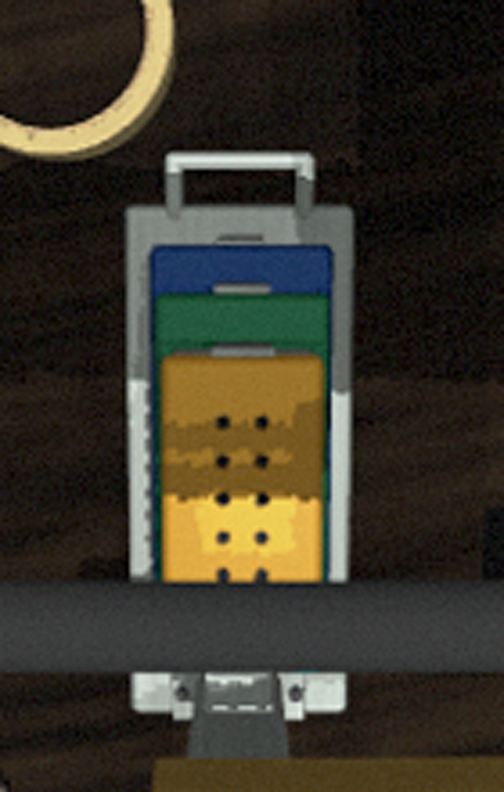

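View pics/s21c.png

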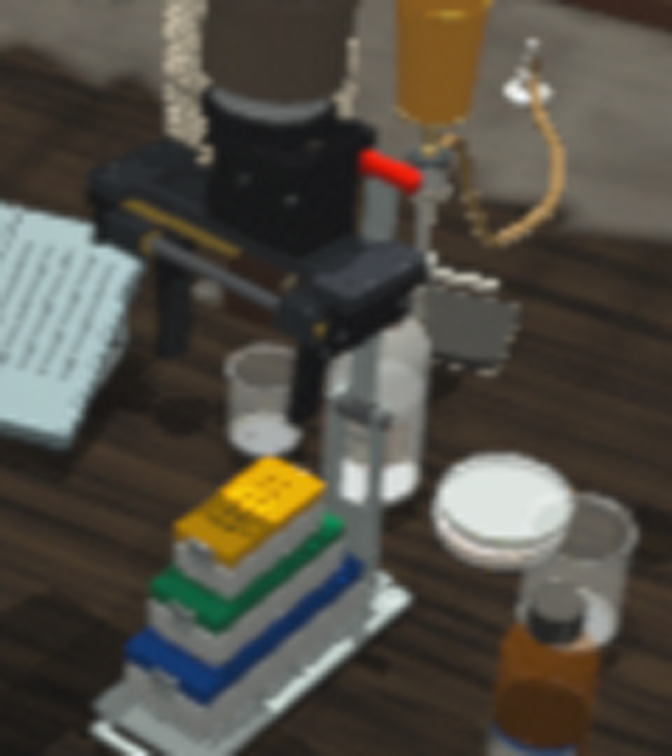

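```bash
python3 - <<'E'
from h import *
def tri(a,b):
    (o1,d1),(o2,d2)=ray('top',[a]),ray('scene',[b])
    A=np.c_[d1[0],-d2[0]];k=np.linalg.lstsq(A,o2-o1,rcond=None)[0]
    p,q=o1+k[0]*d1[0],o2+k[1]*d2[0]; return (p+q)/2,np.linalg.norm(p-q).round(4)
t=lambda x:np.array(x)/3.6+[120,110]; s=lambda x:np.array(x)/5.6+[215,100]
h,e=tri(t((564,161)),s((391,172))); Rb=Rt(SY); d=h-SEAT
print('handle',h.round(4),e,'carrier x,y',(d@Rb[:,2]).round(4),(d@Rb[:,1]).round(4),'z',h[2].round(4))
for z in (.3,.4,.5): print('shelf edge at z',z,onz('top',[[265,100]],z).round(3))
crop('pics/t21.png',(200,90,340,240),4,'pics/t21c.png')
for th in (1.60,1.65,1.7,1.8,1.88):
    P=SEAT+Rb[:,2]*(.104-.172*np.cos(th))+[0,0,.138+.172*np.sin(th)]
    print(th,P.round(3),(proj('top',[P])-t((564,161))).round(1),(proj('scene',[P])-s((391,172))).round(1))
E
```

```text
handle [ 0.5727 -0.3022  0.3213] 0.005 carrier x,y 0.116 -0.0055 z 0.3213
shelf edge at z 0.3 [[ 0.764 -0.262  0.3  ]]
shelf edge at z 0.4 [[ 0.735 -0.261  0.4  ]]
shelf edge at z 0.5 [[ 0.706 -0.26   0.5  ]]
1.6 [ 0.567 -0.295  0.324] [[-1.3  1.2]] [[-3.3 -0.4]]
1.65 [ 0.575 -0.297  0.323] [[-0.8 -1.2]] [[-1.8 -1.3]]
1.7 [ 0.584 -0.299  0.323] [[-0.4 -3.7]] [[-0.2 -2.1]]
1.8 [ 0.6   -0.302  0.32 ] [[ 0.6 -8.4]] [[ 2.8 -3.3]]
1.88 [ 0.613 -0.305  0.316] [[  1.3 -12.1]] [[ 5.1 -4. ]]
```

View pics/t21c.png

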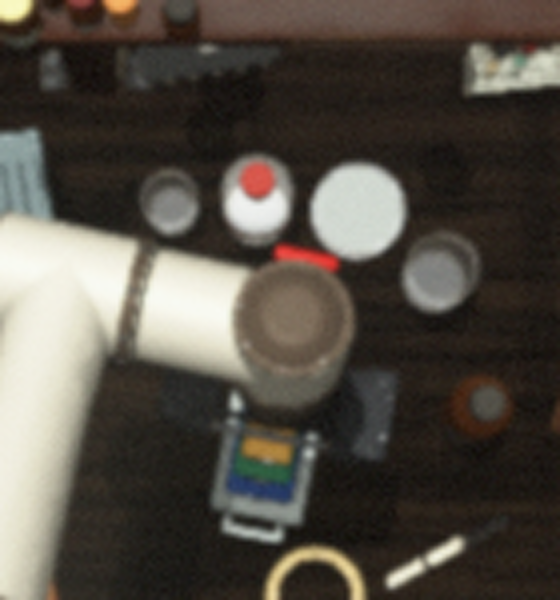

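```bash
cat >> h.py <<'E'
def car(x,z,y=0,pitch=0):
    Rb=Rt(SY); return np.r_[(SEAT+Rb[:,2]*x+Rb[:,1]*y)[:2],z],Rt(SY,pitch)
E
python3 - <<'E'
from h import *
inc(*car(-.01,.43)); inc(*car(.155,.43));inc(*car(.155,.318)); print(r.sense()['joints'].round(1))
E
```

```text
turn [ 0.02 -7.81  0.02] shift [-0.1856 -0.0009 -0.0173] | at [ 0.4424 -0.27    0.2437] t 25.3 F [-0.1  0.2 -0.1] w 0.0864
turn [ 0.02 -7.81  0.02] shift [-0.2081 -0.001   0.1461] | at [ 0.4424 -0.27    0.2437] t 25.3 F [-0.1  0.2 -0.1] w 0.0864
turn [ 0.02 -7.81  0.02] shift [-0.0971 -0.0009  0.1614] | at [ 0.4424 -0.27    0.2437] t 25.3 F [-0.1  0.2 -0.1] w 0.0864
[-13.3  14.9  -8.5   0.3 -74.4 -88. ]
```

Request:
move_arm(increments=[0,-2,0,-0.04,-0.001,-0.006,0.06,0,-4,0,-0.08,-0.001,-0.01,0.04,0,-6,0,-0.12,-0.001,-0.014,0.02,0,-7.8,0,-0.16,-0.001,-0.017,0,0,-7.8,0,-0.186,-0.001,-0.017,0,0,-7.8,0,-0.188,-0.001,0.01,0,0,-7.8,0,-0.193,-0.001,0.045,0,0,-7.8,0,-0.198,-0.001,0.08,0,0,-7.8,0,-0.203,-0.001,0.115,0,0,-7.8,0,-0.207,-0.001,0.14,0,0,-7.8,0,-0.208,-0.001,0.146,0,0,-7.8,0,-0.208,-0.001,0.146,0])

```text
time_s: 26.3
tcp_pos: [0.6143, -0.3045, 0.4249]
ee_rot: [[-0.008, 0.193, 0.981], [0.002, 0.981, -0.193], [-1.0, 0.0, -0.008]]
wrist_force: [-0.7, -0.4, -0.8]
gripper_width: 0.174
```

```bash
python3 - <<'E'
from h import *
inc(*car(.155,.43));inc(*car(.155,.318)); print(r.sense()['joints'].round(1))
shot('wrist','pics/w22.png'); shot('scene','pics/s22.png'); crop('pics/s22.png',(215,90,335,225),4.4,'pics/s22c.png')
Rb=Rt(SY); th=1.65
P=SEAT+Rb[:,2]*(.104-.172*np.cos(th))+[0,0,.138+.172*np.sin(th)]
print('pred handle px',proj('wrist',[P-Rb[:,1]*.026,P,P+Rb[:,1]*.026],pose('pics/w22.png')).round(1))
E
```

```text
turn [ 0.07 -0.45 -0.  ] shift [-0.0051 -0.0003 -0.0023] | at [ 0.6143 -0.3045  0.4249] t 26.3 F [-0.7 -0.4 -0.8] w 0.0151
turn [ 0.07 -0.45 -0.  ] shift [ 0.1069 -0.0003 -0.0014] | at [ 0.6143 -0.3045  0.4249] t 26.3 F [-0.7 -0.4 -0.8] w 0.0151
[-12.9  26.4  34.1   0.  -98.2 -88.2]
pred handle px [[226.7 156.4]
 [254.6 156.3]
 [282.6 156.3]]
```

View pics/w22.png

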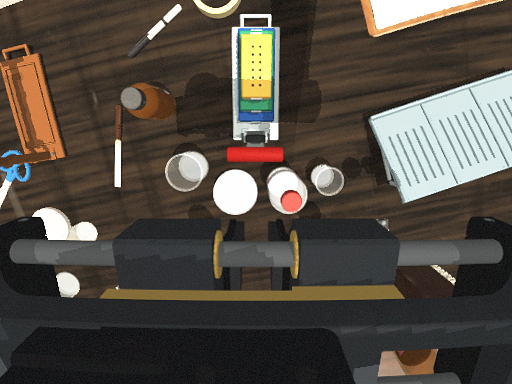

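View pics/s22c.png

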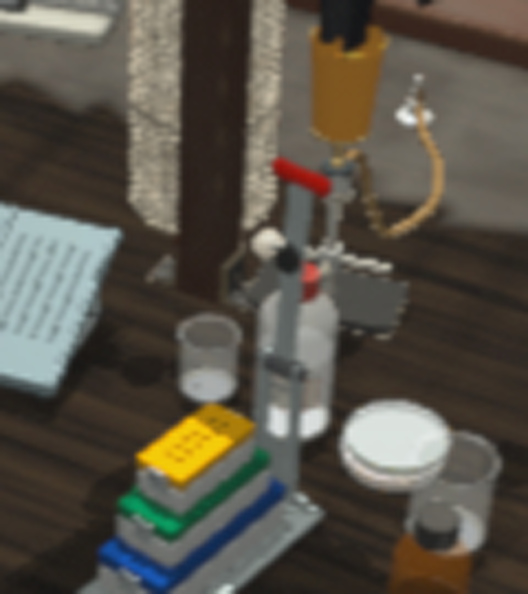

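Request:
move_arm(increments=[0,-0.4,0,0.02,0,0,0,0,-0.4,0,0.045,0,0,0,0,-0.4,0,0.07,0,0,0,0,-0.4,0,0.09,0,0,0,0,-0.4,0,0.103,0,0,0,0,-0.4,0,0.105,0,0,0,0,-0.4,0,0.105,0,0,0])

```text
time_s: 26.98
tcp_pos: [0.6109, -0.3045, 0.3257]
ee_rot: [[0.006, 0.194, 0.981], [-0.002, 0.981, -0.194], [-1.0, -0.001, 0.006]]
wrist_force: [-0.6, -0.6, 1.0]
gripper_width: 0.002
```

```bash
python3 - <<'E'
from h import *
inc(*car(.155,.318))
for th in (1.65,1.5,1.35,1.2,1.05,.95):
    x=.104-.172*np.cos(th);z=.152+.172*np.sin(th)
    print(th,round(x,4),round(z,4)); inc(*car(x+.007+.0095,z-.006))
E
```

```text
turn [0.03 0.35 0.07] shift [0.0077 0.0004 0.0011] | at [ 0.6109 -0.3045  0.3257] t 26.98 F [-0.6 -0.6  1. ] w 0.0002
1.65 0.1176 0.3235
turn [0.03 0.35 0.07] shift [ 0.0081  0.0004 -0.0198] | at [ 0.6109 -0.3045  0.3257] t 26.98 F [-0.6 -0.6  1. ] w 0.0002
1.5 0.0918 0.3236
turn [0.03 0.35 0.07] shift [ 0.0078  0.0004 -0.0456] | at [ 0.6109 -0.3045  0.3257] t 26.98 F [-0.6 -0.6  1. ] w 0.0002
1.35 0.0663 0.3198
turn [0.03 0.35 0.07] shift [ 0.0114  0.0004 -0.0711] | at [ 0.6109 -0.3045  0.3257] t 26.98 F [-0.6 -0.6  1. ] w 0.0002
1.2 0.0417 0.3123
turn [0.03 0.35 0.07] shift [ 0.0188  0.0004 -0.0958] | at [ 0.6109 -0.3045  0.3257] t 26.98 F [-0.6 -0.6  1. ] w 0.0002
1.05 0.0184 0.3012
turn [0.03 0.35 0.07] shift [ 0.0297  0.0004 -0.1192] | at [ 0.6109 -0.3045  0.3257] t 26.98 F [-0.6 -0.6  1. ] w 0.0002
0.95 0.004 0.2919
turn [0.03 0.35 0.07] shift [ 0.0389  0.0005 -0.1337] | at [ 0.6109 -0.3045  0.3257] t 26.98 F [-0.6 -0.6  1. ] w 0.0002
```

Request:
move_arm(increments=[0,0.3,0,0.008,0,-0.008,0,0,0.3,0,0.008,0,-0.018,0,0,0.3,0,0.008,0,-0.028,0,0,0.3,0,0.008,0,-0.038,0,0,0.3,0,0.008,0,-0.048,0,0,0.3,0,0.009,0,-0.058,0,0,0.3,0,0.011,0,-0.068,0,0,0.3,0,0.013,0,-0.078,0,0,0.3,0,0.016,0,-0.088,0,0,0.3,0,0.02,0,-0.098,0,0,0.3,0,0.024,0,-0.108,0,0,0.3,0,0.029,0,-0.118,0])

```text
time_s: 27.98
tcp_pos: [0.4967, -0.2821, 0.2981]
ee_rot: [[0.006, 0.193, 0.981], [-0.003, 0.981, -0.193], [-1.0, -0.002, 0.007]]
wrist_force: [0.8, 0.2, -0.6]
gripper_width: 0.007
```

```bash
python3 - <<'E'
from h import *
st(); shot('wrist','pics/w23.png'); shot('scene','pics/s23.png'); crop('pics/s23.png',(215,90,335,225),4.4,'pics/s23c.png')
E
```

```text
t 27.98 p [ 0.4967 -0.2821  0.2981] F [ 0.8  0.2 -0.6] w 0.0006
```

View pics/s23c.png

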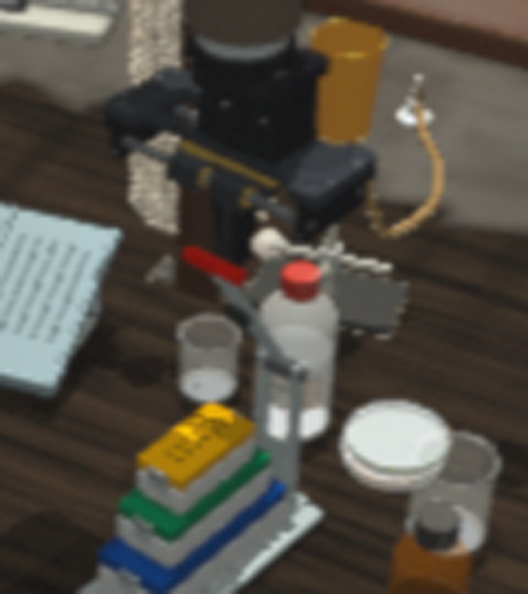

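View pics/w23.png

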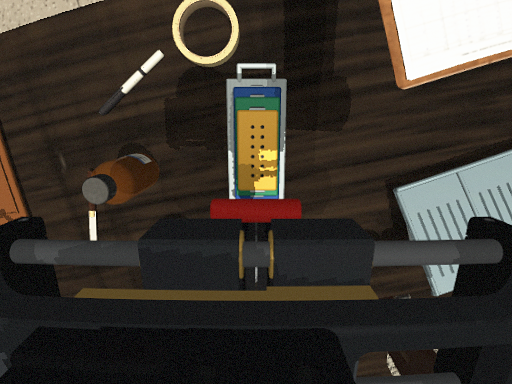

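Request:
move_arm(increments=[0,0,0,-0.01,0,0,0,0,0,0,-0.025,0,0,0,0,0,0,-0.045,0,0,0,0,0,0,-0.07,0,0,0,0,0,0,-0.09,0,0,0,0,0,0,-0.1,0,0,0,0,0,0,-0.1,0,0,0,0,0,0,-0.1,0,0,0,0,0,0,-0.1,0,0,0,0,0,0,-0.1,0,0,0,0,0,0,-0.1,0,0,0,0,0,0,-0.1,0,0,0])

```text
time_s: 29.08
tcp_pos: [0.4963, -0.2816, 0.3945]
ee_rot: [[-0.001, 0.194, 0.981], [-0.001, 0.981, -0.194], [-1.0, -0.001, -0.0]]
wrist_force: [-0.8, 0.4, 0.3]
gripper_width: 0.006
```

Request:
move_arm(increments=[0,0,0,0,0,0,0,0,0,0,0,0,0,0,0,0,0,0,0,0,0,0,0,0,0,0,0,0,0,0,0,0,0,0,0,0,0,0,0,0,0,0,0,0,0,0,0,0,0,0,0,0,0,0,0,0,0,0,0,0,0,0,0,0,0,0,0,0,0,0,0,0,0,0,0,0,0,0,0,0,0,0,0,0])

```text
time_s: 30.08
tcp_pos: [0.4965, -0.2817, 0.3953]
ee_rot: [[0.001, 0.194, 0.981], [-0.001, 0.981, -0.194], [-1.0, -0.001, 0.001]]
wrist_force: [-0.4, 0.4, -0.9]
gripper_width: 0.007
```

```bash
python3 - <<'E'
from h import *
st(); shot('wrist','pics/w24.png'); shot('scene','pics/s24.png'); crop('pics/s24.png',(200,110,320,245),4.4,'pics/s24c.png')
Rb=Rt(SY)
for th in (0,.05,.1,.2):
    P=SEAT+Rb[:,2]*(.104-.172*np.cos(th))+[0,0,.138+.172*np.sin(th)]
    print(th,'scene crop px',((proj('scene',[P])-[200,110])*4.4).round(0),'wrist',proj('wrist',[P],pose('pics/w24.png')).round(1))
E
```

```text
t 30.08 p [ 0.4965 -0.2817  0.3953] F [-0.4  0.4 -0.9] w 0.0006
0 scene crop px [[202. 381.]] wrist [[255.6  96.5]]
0.05 scene crop px [[202. 372.]] wrist [[255.5  96. ]]
0.1 scene crop px [[203. 363.]] wrist [[255.5  95.8]]
0.2 scene crop px [[205. 344.]] wrist [[255.5  96.6]]
```

View pics/s24c.png

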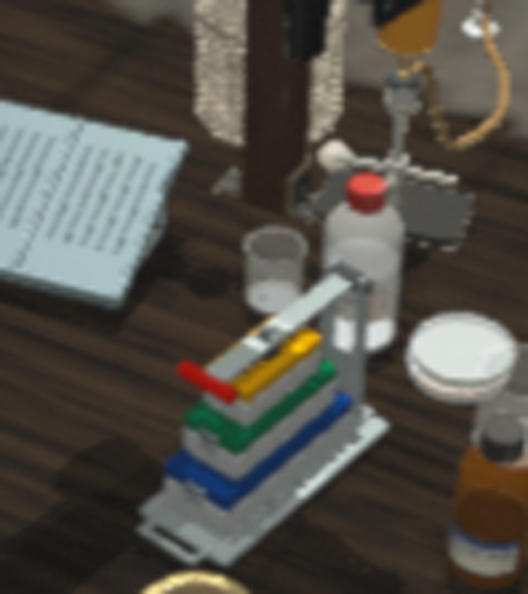

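View pics/w24.png

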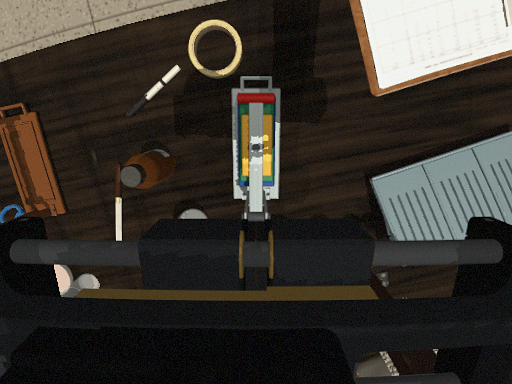

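```bash
python3 - <<'E'
from h import *
shot('scene','pics/s25.png'); a=cv2.imread('pics/s24.png').astype(int);b=cv2.imread('pics/s25.png').astype(int)
print('change in carrier region',np.abs(a-b)[170:245,230:300].mean().round(2)); st(); print(r.finish_job())
E
```

```text
change in carrier region 0.49
t 30.23 p [ 0.4965 -0.2817  0.3953] F [ 1.   0.3 -0.9] w 0.0007
the job is handed in; nothing more can be done
None
```

The three boxes are stacked in the steel carrier, blue at the bottom, then green, then gold. The hold-down bar is swung over with its pad on the gold box. I handed the job in at 30.2 s.

**How it went:**
- **Boxes:** Each box was gripped across its width, carried lid up and lowered until the wrist force showed light contact of about 5 N. Only then did I release it.
- **Bar:** I pulled it forward from behind its handle with closed fingers. Below about 1.1 rad it sank onto the stack by itself.

**Last checks:**
- The scene and wrist pictures show the stack level and centred.
- The bar handle lies within about 1 pixel of where a level bar should be, which fits a full-height stack with all feet seated.
- Nothing moved between the last two pictures, and the gripper was about 0.2 m clear above the stack.
- The glassware, bottles, tape and brown look-alike were not touched.

**What disagreed:**
- My first height fit put the boxes about 5 mm too low on the rack. I corrected this from where the blue box touched the carrier floor, and the contact heights of the green and gold boxes then matched within about 0.5 mm.
- The wrist camera showed a steady sideways bias of 1 to 2 mm. I allowed for it by aligning each box relative to the one below.
- The first, 25-degree approach to the blue box ran into the limit of joint 5, so I used a 17-degree grip for all three boxes.

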